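# Fetch the blue check source from its covered store

## Robot

A 7-joint arm with a two-finger parallel gripper is mounted at the origin on a cart in front of the work surface, level with it; the furniture and walls round the work are solid. World frame = base frame: x ahead of the robot, y to its left, z up, the work surface at z = 0. Lengths are in m, angles in rad, forces in N, time in s.
With the tool pointing down it reaches from about 0.4 to 0.875 m from the base axis. Payload 19.3 kg.
Tool frame: the origin (TCP) lies at the very end of the fingers, on their centre line; the grasp point (between the pads) lies 19 mm behind it; z points along the fingers, y is the direction in which the jaws open and shut (so a half turn about z gives the same grasp; the last joint's range is limited). The gripper opens to 85 mm and grips with 20 to 120 N. Pads are 22 mm wide; open, the fingers measure 114 mm over their backs; the gripper's body (76 mm by 85 mm) begins 54 mm behind the grasp point. The pads swing forward as they close: fully open they stand 13 mm farther back than shut.
Start: joints at [-0.07, 0.521, -0.036, 1.599, 0.021, 1.021, -0.113], TCP at [0.625, -0, 0.231] pointing down, gripper open.
Joint ranges: [-2.91, 2.91], [-0.3, 2.13], [-1.5, 1.42], [0.17, 2.43], [-1.26, 4.41], [0.16, 1.93], [-2.52, 2.52]. Speed limits (rad/s): [1.89, 1.89, 2.39, 2.39, 3.01, 3.01, 3.01].

## Interface

Orientations are given as [roll, pitch, yaw] about the fixed x, y, z axes, in that order (R = Rz(yaw) Ry(pitch) Rx(roll)).
In Python, from workcell import bot gives the robot as it stands. The module is installed in compiled form; this text tells all that it offers.
- The arm moves only by the shell command python3 -m inch 'ROWS' [FORCE]. ROWS is JSON, a list of rows, each an object of numbers: "dx", "dy", "dz": the shift along the tool's x, y, z in mm; "rx", "ry", "rz": the turn, a rotation vector about the tool's x, y, z in rad; "hand": the closure, from -1 (fully open) to 1 (shut), so that 0 is half open. In form: [{"dx": .., "dy": .., "dz": .., "rx": .., "ry": .., "rz": .., "hand": ..}, ...]. A call has 1 to 10 rows; each row shifts and turns the commanded pose from where the row before left it, along the tool's axes as they then stand; what a row does not reach is not made up. A row lasts 1/10 s, in which the tool goes at most 50 mm and 8.59 degrees, less where a joint would pass 70% of its speed; a pose out of reach is approached as far as the arm can. A call with a gripper value outside its range is refused whole. The fingers move at their own pace and stop on an object; FORCE is the grip in N (left out, the last holds). Time passes only in rows, so rows that do not move let the fingers close. It gives the time, the measured TCP pose, the force and the opening at its end, in the units of the state.
- bot.observe(): the state, without advancing time (a new reading comes with each control period).
- bot.grab_frame(name): name is "scene" or "side" or "wrist"; returns (picture, depth): 480x640x3 uint8, red, green, blue; 480x640 float32, m along the optical axis (not along the pixel's ray), 0 where there is no reading.
- bot.get_calibration(name): a dict with "vertical_fov" (degrees; the focal length in pixels is half the picture's height over the tangent of half this angle, whatever the lens; pixels are square), "cx", "cy" (the principal point, pixels), "k1" (the pictures are not rectified: a ray, as slopes to the right and down, at radius r is drawn at 1 + k1 r^2 times it, then the intrinsics apply), "origin" and "orientation" of the camera in the world. Camera axes: x right, y down, z forward; pixel columns grow to the right and rows downward; lengths in m; the calibration is good to about 2 mm. A picture is of the moment at which its call begins: read the wrist's pose just before it. get_calibration takes no time and is no camera call; for the wrist camera it gives the pose at the moment of the call.
- bot.job_done(): hands the job in, once; it reports no verdict.
Trained networks look in the newest picture that a camera, given by its name, has taken for a name from the list of things; names that differ only in an ending like _2 or _b are one class to them, and where a whole thing is asked for, a point or a joint stands for the part that bears it (a point fixed in the world has none). Each returns a list of dicts, best first, with "score" (0 to 1); they miss things now and then, are a little off and sometimes report something else, mostly with a low value. They report only what shows in the picture. A call takes as long as a camera call. They do not tell look-alikes from the thing itself.
- bot.trace(camera, target): "region" (480x640 bool, what is visible of it) and "box" ([left, top, right, bottom] in pixels, round what is visible of it).
- bot.tip_of(camera, target): "centre" ([row, column] in pixels: a listed point, or the origin of a listed thing).
The state is a dict: "clock": time; "qpos": joint angles; "qd": joint speeds; "joint_efforts": joint torques, N m; "position": TCP position; "tool_rot": TCP orientation; "force": force on the tool from outside, world axes, zero at the start; "moment": the same for the moment, N m; "grip_width": finger opening in m.
Only numpy, scipy, OpenCV 4.12 (cv2) and the standard library are available. Lean on these libraries where they do the work, as an engineer would, in place of code of your own. Each camera call takes 0.05 s, during which the arm holds its last target.

## Task

Slide the loose steel cover of the source store fully back, without lifting it, and find the bar with the blue disc. Press its disc end gently down until the bar tips up and stays up, take it by the raised end and lay it flat, disc upward, in the aluminium sample tray. Then slide the cover fully shut again; leave the orange source and the blank lying in their pockets, and do not shove the store or move the stapler, the eraser or the sample pot.

Things in the scene. Friction and masses are not known exactly. Their poses are not given: they have to be found in the camera images.
- store: heavy loose grey box, 206 x 188 x 40 mm, 4 kg (slips at about 25 N). Origin: on the desk; x from its pocket end (-98 mm) to its parking end (+108 mm), y -94 to 94, z up; flat deck at z = 35 mm. Three pockets, centres at x = -47, y = -56, 0, 56 mm, one bar in each. On the deck: side rails |y| 84.5 to 94 mm, 5 mm high; end stop at x = 104 mm and rib at x = -94 mm, both 5 mm high
- pocket_mid (a point): centre of the middle pocket at deck height; the other two, 56 mm to either side (store y), are alike. Pocket: 72 mm long (store x -83.5 to -11.5). Behind store x = -54 mm a shelf, 31 mm wide, carries the bar at z = 23.5 mm: bar top 3.5 mm and disc top 1.5 mm below the deck, no room for fingers beside it. In front of x = -54 mm, under the disc, is the well
- well_mid (a point): middle pocket's well floor: 30 mm long (store x -83.5 to -54), 48 mm wide, floor 31 mm below the deck. A push down on the disc's outer half (1 to 5 N) rocks the bar on the shelf's edge. Let go at a small angle, it falls back; how far it must go (about 20 to 35 degrees) depends on its hidden weight, but pressed to the well floor, where it stops hard, and let off slowly it stays tipped at 30 to 43 degrees, plain end up (a sudden release can bounce it back)
- cover: loose steel plate, 92.5 (x) x 166 (y) x 6 mm, 0.4 to 0.85 kg, lying on the store's deck between the rails, axes as the store's, 1.5 mm play at each side. Origin: centre of its underside. Store x of the origin: -47.5 mm fully shut (against the rib; it starts up to 10 mm from there), +57.5 mm fully back (against the end stop)
- cover_lip (a point): middle of the top edge of the cover's pull lip: an upright strip along the cover's -x edge, 5 mm thick (x), 130 mm long (y), top 23.5 mm above the cover's underside, black edge on top; this point is 43.7 mm from the cover's origin toward -x. Push on the lip from either side
- blue_source: white plastic bar with a blue disc 25 mm across; 70 (x) x 28 (y) x 8 mm, about 65 g. Origin: centre of the underside; z up, -x to the disc end: disc centre 20 mm from the origin, disc 2 mm proud of the top. The plain +x end has four grey lines. It starts flat in one of the pockets (which varies), axes as the store's, so its disc lies toward the store's -x end
- orange_source: the same bar with an orange disc; must stay in its pocket
- blank: the same bar with a plain dark steel disc (background blank); must stay in its pocket
- tray: open aluminium tray fixed on the desk, 124 (x) x 104 (y) x 13 mm, walls 4 mm, floor 4 mm above the desk; a pull tab with a black edge sticks out 20 mm at its -x side. Origin: centre of the underside, z up
- stapler: blue stapler, 134 x 34 x 44 mm, standing at the left edge of the desk; bystander
- eraser: blue and white eraser, 52 x 22 x 13 mm, lying to the right of the store; bystander
- pot_spare: sample pot with yellow content and white ribbed cap, 50 mm across, 54 mm high, behind the work; bystander
Not all that is in view belongs to the job. What is shaped like the tray but pink is not meant.

How it is judged:
By the outcome, as a careful person would: the job done as asked, in the order asked, and still so for the second after the job is handed in, with the robot touching nothing.
It also fails if it takes over 67 s, if anything falls off the work surface, if the arm or the gripper's body presses on something with over 40 N, if the wrist force passes 120 N, or if a joint passes its speed limit or range.

## Working session

There is one attempt and no reset: what is moved stays moved. The work goes in short steps, Python scripts to look and compute and a shell command to move; the robot and the scene stay as the last step left them, time stands still between calls to the robot, and variables do not carry over. Pictures are saved under pics/ and viewed, and the job is handed in when it is done.

```bash
mkdir -p pics; ls
cat > h.py <<'E'
import numpy as np, cv2
from workcell import bot
from scipy.spatial.transform import Rotation as R
def rot(o):
    o=np.array(o,float)
    return o if o.shape==(3,3) else (R.from_euler('xyz',o).as_matrix() if o.size==3 else R.from_quat(o).as_matrix())
def cal(n):
    c=bot.get_calibration(n); f=240/np.tan(np.radians(c['vertical_fov'])/2)
    return c,f
def snap(n,fn=None):
    c,f=cal(n); p,d=bot.grab_frame(n)
    if fn: cv2.imwrite('pics/'+fn,p[:,:,::-1])
    return p,d,(c,f)
def ray(cf,u,v):
    c,f=cf; x=(u-c['cx'])/f; y=(v-c['cy'])/f
    xd=np.array([x,y]); s=xd.copy()
    for _ in range(20): s=xd/(1+c['k1']*(s@s))
    return np.array([s[0],s[1],1.0])
def px2w(cf,u,v,depth): 
    return np.array(cf[0]['origin'])+rot(cf[0]['orientation'])@(ray(cf,u,v)*depth)
def px2z(cf,u,v,z):
    o=np.array(cf[0]['origin']); r=rot(cf[0]['orientation'])@ray(cf,u,v)
    return o+r*(z-o[2])/r[2]
def w2px(cf,P):
    c,f=cf; p=rot(c['orientation']).T@(np.array(P)-np.array(c['origin']))
    s=p[:2]/p[2]; s=s*(1+c['k1']*(s@s)); return s*f+[c['cx'],c['cy']]
E
python3 - <<'E'
from h import *
print(bot.observe())
for n in ['scene','side','wrist']:
    p,d,cf=snap(n,n+'0.png'); print(n,cf)
    np.save(n+'0.npy',d)
E
```

```text
pics
{'clock': 0.0, 'qpos': array([-0.07019452,  0.52201839, -0.03633655,  1.59999467,  0.02123544,
        1.02106594, -0.11276334]), 'qd': array([-1.11260124e-04, -3.19910936e-05,  3.67668835e-05, -8.49763543e-04,
       -7.62612978e-04, -3.35438833e-04, -2.01033834e-05]), 'joint_efforts': array([-4.24098413e-03, -9.27110124e+01,  1.97758444e+00, -3.69928443e+01,
        1.76317629e-02,  8.19846697e-03, -6.58496788e-05]), 'position': array([ 6.24678127e-01, -4.34054546e-05,  2.30727673e-01]), 'tool_rot': array([-3.14049704e+00,  1.02549614e-04,  1.57084381e+00]), 'force': array([ 1.073071  ,  0.7560372 , -0.90566586]), 'moment': array([-0.00732444,  0.01011086,  0.05568571]), 'grip_width': 0.0853722267014254}
scene ({'vertical_fov': 54.32156074032108, 'cx': 320.30073991470834, 'cy': 243.12625062859877, 'k1': -0.05570147091823029, 'origin': array([ 0.28600815, -0.58456212,  0.68332826]), 'orientation': array([-2.2486134 ,  0.01669127, -0.48209049])}, np.float64(467.77681602708833))
side ({'vertical_fov': 46.61139496136062, 'cx': 311.6969578402007, 'cy': 245.27370434427314, 'k1': -0.05444851434653663, 'origin': array([ 0.52550981, -1.02458929,  0.89940157]), 'orientation': array([-2.21456766, -0.00628981, -0.07420231])}, np.float64(557.1212622318567))
wrist ({'vertical_fov': 60.287785409601234, 'cx': 320.88549424382336, 'cy': 232.76416337904578, 'k1': 0.027117556977837538, 'origin': array([0.62453881, 0.07018667, 0.37186524]), 'orientation': array([ 2.86270892e+00,  1.48482490e-03, -4.30589077e-04])}, np.float64(413.2916852720775))
```

View pics/scene0.png

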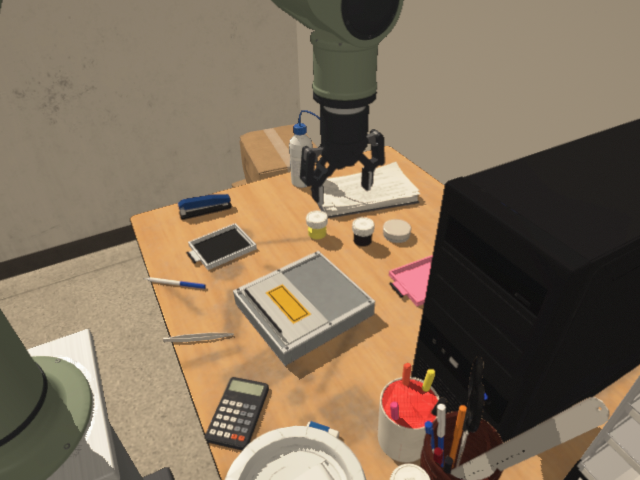

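View pics/side0.png

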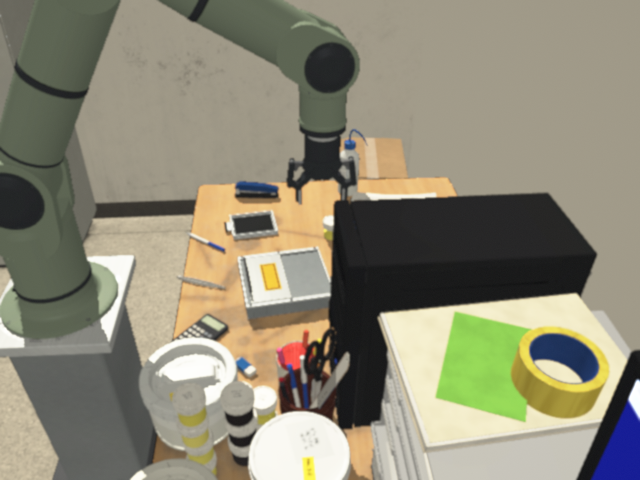

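View pics/wrist0.png

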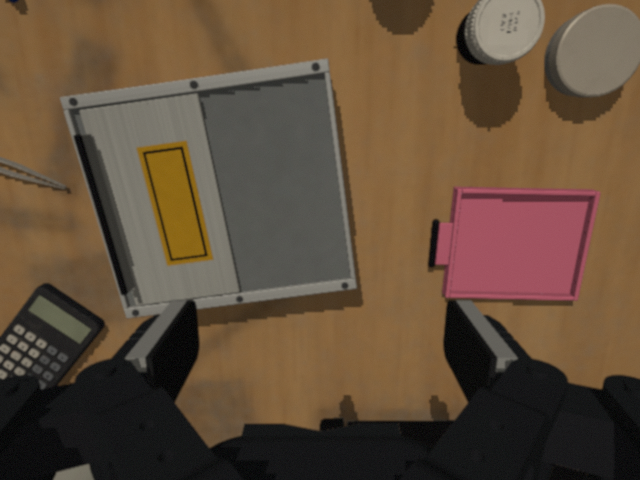

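Run:
```python
from h import *
w=cal('wrist'); s=cal('scene'); sd=cal('side')
for uv in [(62,98),(327,62),(355,290),(128,317)]: print('store corner',uv,px2z(w,*uv,.040).round(4))
for uv in [(236,294),(319,254),(374,300),(287,357)]: print('sc store?',uv,px2z(s,*uv,.040).round(4))
for uv in [(79,137),(126,293)]: print('lip wrist',px2z(w,*uv,.0585).round(4))
for uv in [(190,245),(237,227),(256,244),(207,266),(193,258)]: print('tray',px2z(s,*uv,.013).round(4))
for uv in [(229,216),(273,210),(278,236),(232,238)]: print('tray side',px2z(sd,*uv,.013).round(4))
d=np.load('scene0.npy')
for uv in [(223,246),(317,220),(205,208),(240,410),(340,280),(290,300),(440,200),(440,420),(200,338)]: print(uv,px2w(s,*uv,d[uv[1],uv[0]]).round(3))
d=np.load('side0.npy')
for uv in [(345,205),(540,200),(350,300),(200,365),(290,240)]: print('side',uv,px2w(sd,*uv,d[uv[1],uv[0]]).round(3))
for n in ['wrist','scene','side']:
  for t in ['tray','store','cover_lip','cover','pot_spare','eraser','stapler']:
    for r in bot.tip_of(n,t)[:2]: print(n,t,np.round(r['centre'],1),round(r['score'],2))
print(bot.observe()['clock'])
# fingers geometry
d=np.load('wrist0.npy'); Rt=rot(bot.observe()['tool_rot']); p0=bot.observe()['position']
for v in range(300,480,12):
  print(v,[tuple((Rt.T@(px2w(w,u,v,d[v,u])-p0)*1000).round().astype(int)) if 0<d[v,u]<.22 else None for u in (120,140,160,175,185,195)])
```

```text
store corner (62, 98) [0.4285 0.0811 0.04  ]
store corner (327, 62) [0.6287 0.1073 0.04  ]
store corner (355, 290) [ 0.6537 -0.0766  0.04  ]
store corner (128, 317) [ 0.4541 -0.1021  0.04  ]
sc store? (236, 294) [0.4302 0.0678 0.04  ]
sc store? (319, 254) [0.6275 0.0971 0.04  ]
sc store? (374, 300) [ 0.6566 -0.0737  0.04  ]
sc store? (287, 357) [ 0.4553 -0.1164  0.04  ]
lip wrist [0.4468 0.0535 0.0585]
lip wrist [ 0.4646 -0.0708  0.0585]
tray [0.3962 0.2969 0.013 ]
tray [0.5153 0.3098 0.013 ]
tray [0.5316 0.2267 0.013 ]
tray [0.4094 0.207  0.013 ]
tray [0.3897 0.2482 0.013 ]
tray side [0.3938 0.3071 0.013 ]
tray side [0.5195 0.33   0.013 ]
tray side [0.5306 0.2007 0.013 ]
tray side [0.4066 0.1997 0.013 ]
(223, 246) [0.464 0.266 0.005]
(317, 220) [0.672 0.192 0.054]
(205, 208) [0.472 0.434 0.008]
(240, 410) [ 0.353 -0.155  0.011]
(340, 280) [0.63  0.01  0.035]
(290, 300) [0.516 0.002 0.041]
(440, 200) [1.026 0.179 0.002]
(440, 420) [ 0.56  -0.37   0.137]
(200, 338) [0.339 0.023 0.008]
side (345, 205) [ 0.641 -0.254  0.4  ]
side (540, 200) [ 0.975 -0.259  0.4  ]
side (350, 300) [ 0.631
[... 3470 characters left out ...]
 (np.int64(17), np.int64(-25), np.int64(-83)), (np.int64(18), np.int64(-23), np.int64(-84)), (np.int64(17), np.int64(-22), np.int64(-83))]
456 [(np.int64(17), np.int64(-33), np.int64(-86)), (np.int64(17), np.int64(-30), np.int64(-86)), (np.int64(16), np.int64(-27), np.int64(-85)), (np.int64(17), np.int64(-24), np.int64(-86)), (np.int64(17), np.int64(-23), np.int64(-85)), (np.int64(17), np.int64(-21), np.int64(-86))]
468 [(np.int64(17), np.int64(-32), np.int64(-88)), (np.int64(17), np.int64(-29), np.int64(-88)), (np.int64(16), np.int64(-26), np.int64(-87)), (np.int64(18), np.int64(-23), np.int64(-89)), (np.int64(17), np.int64(-22), np.int64(-88)), (np.int64(17), np.int64(-20), np.int64(-88))]
```

Run:
```python
import cv2
a=cv2.imread('pics/scene0.png'); cv2.imwrite('pics/sc_crop0.png',cv2.resize(a[170:370,170:400],None,fx=3.4,fy=3,interpolation=cv2.INTER_CUBIC)[:600,:780])
```

```text
(no output)
```

View pics/sc_crop0.png

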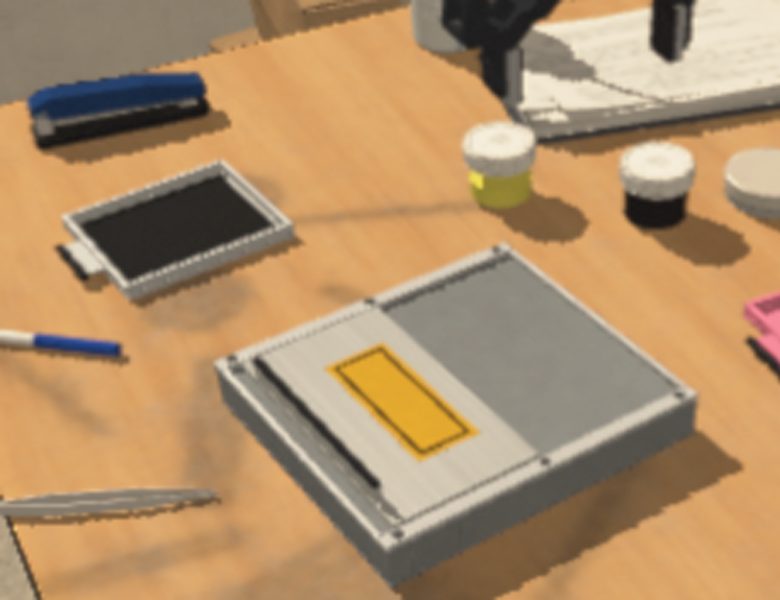

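```bash
cat >> h.py <<'E'
from scipy.optimize import least_squares
def fit(obs,x0):
    # obs: list of (cf, local xyz, uv)
    def res(p):
        c,s=np.cos(p[2]),np.sin(p[2]); r=[]
        for cf,l,uv in obs:
            P=[p[0]+c*l[0]-s*l[1],p[1]+s*l[0]+c*l[1],l[2]]
            r+=list((w2px(cf,P)-uv))
        return np.array(r)
    o=least_squares(res,x0,loss='soft_l1'); return o.x,res(o.x).reshape(-1,2).round(1)
E
python3 - <<'E'
from h import *
w=cal('wrist'); s=cal('scene')
L=[(-.098,.094,.04),(.108,.094,.04),(.108,-.094,.04),(-.098,-.094,.04)]
ow=[(w,l,uv) for l,uv in zip(L,[(62,98),(327,62),(355,290),(128,317)])]
os=[(s,l,uv) for l,uv in zip(L,[(234.1,291.7),(317.6,252.3),(373.8,301.7),(285.6,350)])]
for o in (ow,os,ow+os):
    x,r=fit(o,[.536,0,.13]); print(x.round(4),np.degrees(x[2]).round(2),r.tolist())
T=[(-.062,.052,.013),(.062,.052,.013),(.062,-.052,.013),(-.062,-.052,.013)]
o=[(s,l,uv) for l,uv in zip(T,[(189.1,242.3),(235.6,224.3),(255.9,245),(208.2,266.7)])]
x,r=fit(o,[.46,.25,0.1]); print('tray',x.round(4),np.degrees(x[2]),r.tolist())
E
```

```text
[0.5365 0.001  0.1334] 7.64 [[-2.5, -0.1], [2.7, -1.7], [2.2, 1.1], [-2.3, 3.1]]
[ 0.5381 -0.0009  0.1508] 8.64 [[-1.2, -0.2], [0.4, -1.7], [2.4, -0.8], [-0.5, 3.7]]
[0.5371 0.001  0.1357] 7.77 [[-2.0, 0.2], [3.1, -2.1], [3.0, 0.8], [-1.4, 3.3], [-1.8, -1.4], [0.5, -1.9], [1.4, -0.5], [-2.7, 2.9]]
tray [0.4639 0.2644 0.145 ] 8.307173542723133 [[-0.7, 0.5], [0.3, -0.8], [1.4, -0.0], [-0.5, 0.0]]
```

```bash
python3 -m inch '[{"dy":-24,"dz":18,"dx":-1.5,"hand":0.3},{"dy":-24,"dz":18,"dx":-1.5,"hand":0.3},{"dy":-24,"dz":18,"dx":-1.5,"hand":0.3},{"dy":-24,"dz":18,"dx":-1.5,"hand":0.3},{"dy":-24,"dz":18,"dx":-1.5,"hand":0.3},{"dy":-24,"dz":18,"dx":-1.5,"hand":0.3},{"dy":-24,"dx":-1.5,"hand":0.3},{"rz":-0.134,"hand":0.3},{"hand":0.3}]' 30
python3 - <<'E'
from h import *
s=bot.observe(); print(s['clock'],s['position'].round(4),s['tool_rot'].round(4),s['force'].round(1),s['grip_width'])
p,d,w=snap('wrist','w1.png'); np.save('w1.npy',d)
p,d,w=snap('scene','s1.png')
E
```

```text
1.2 [ 0.625  -0.      0.2313] [-3.1416 -0.      1.5708] [-0.4 -0.7  0.1] 0.0854023478415679schema error: expected keys dx, dy, dz, rx, ry, rz, hand
```

View pics/w1.png

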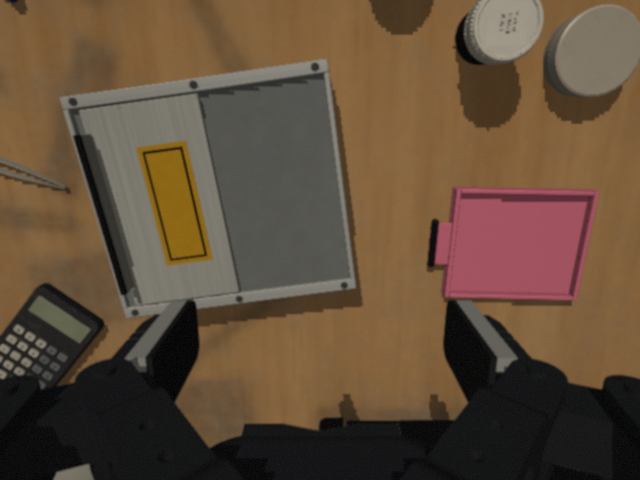

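View pics/s1.png

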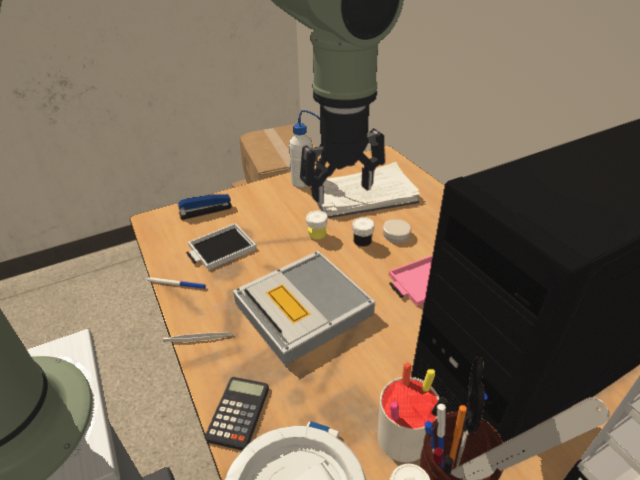

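The call was refused because every row needs all the keys, so the pictures show the unmoved start scene. I'll resend it with complete rows.

```bash
python3 -m inch '[{"dx":-1.5,"dy":-24,"dz":18,"rx":0,"ry":0,"rz":0,"hand":0.3},{"dx":-1.5,"dy":-24,"dz":18,"rx":0,"ry":0,"rz":0,"hand":0.3},{"dx":-1.5,"dy":-24,"dz":18,"rx":0,"ry":0,"rz":0,"hand":0.3},{"dx":-1.5,"dy":-24,"dz":18,"rx":0,"ry":0,"rz":0,"hand":0.3},{"dx":-1.5,"dy":-24,"dz":18,"rx":0,"ry":0,"rz":0,"hand":0.3},{"dx":-1.5,"dy":-24,"dz":18,"rx":0,"ry":0,"rz":0,"hand":0.3},{"dx":-1.5,"dy":-24,"dz":0,"rx":0,"ry":0,"rz":0,"hand":0.3},{"dx":0,"dy":0,"dz":0,"rx":0,"ry":0,"rz":-0.134,"hand":0.3},{"dx":0,"dy":0,"dz":0,"rx":0,"ry":0,"rz":0,"hand":0.3}]' 30
python3 - <<'E'
from h import *
s=bot.observe(); print(s['clock'],s['position'].round(4),s['tool_rot'].round(4),s['force'].round(1),s['grip_width'])
p,d,w=snap('wrist','w2.png'); np.save('w2.npy',d)
Rt=rot(s['tool_rot']);p0=s['position']
for v in range(300,480,10):
  print(v,[(u,*(Rt.T@(px2w(w,u,v,d[v,u])-p0)*1000).round().astype(int).tolist()) for u in range(200,310,15) if 0<d[v,u]<.17])
p,d,w=snap('scene','s2.png')
E
```

```text
clock: 2.2
position: [0.4569, -0.0105, 0.1235]
tool_rot: [3.141, -0.0, 1.707]
force: [0.3, 1.0, 0.6]
grip_width: 0.0299
2.2 [ 0.4569 -0.0105  0.1235] [ 3.1412e+00 -1.0000e-04  1.7075e+00] [0.3 1.  0.6] 0.02993759694803806
300 [(245, 7, -27, -8), (260, 11, -20, -16), (275, 12, -15, -17)]
310 [(245, 8, -25, -16), (260, 11, -19, -23), (275, 9, -15, -18)]
320 [(245, 7, -24, -22), (260, 12, -18, -30), (275, 5, -15, -17)]
330 [(230, 7, -28, -27), (245, 12, -22, -36), (260, 11, -18, -35), (275, 2, -15, -19)]
340 [(215, 12, -29, -42), (230, 14, -24, -45), (245, 12, -21, -43), (260, 9, -18, -37), (275, -1, -15, -20)]
350 [(215, 12, -28, -47), (230, 12, -23, -48), (245, 13, -20, -48), (260, 7, -17, -39), (275, -4, -15, -22)]
360 [(200, 7, -33, -44), (215, 13, -26, -52), (230, 12, -23, -52), (245, 12, -19, -52), (260, 6, -17, -42), (275, -6, -15, -23)]
370 [(200, 8, -31, -49), (215, 12, -25, -56), (230, 12, -22, -56), (245, 13, -18, -56), (260, 3, -17, -43), (275, -10, -15, -23)]
380 [(200, 7, -30, -52), (215, 18, -22, -68), (230, 17, -19, -66), (245, 18, -16, -67), (260, 0, -17, -43)]
390 [(20
[... 580 characters left out ...]
, (305, 11, -3, -74)]
440 [(200, 18, -20, -84), (215, 18, -18, -83), (230, 17, -16, -83), (245, 18, -13, -84), (260, 16, -11, -82), (275, 11, -9, -76), (290, 11, -6, -77), (305, 12, -3, -77)]
450 [(200, 17, -20, -85), (215, 18, -17, -86), (230, 18, -15, -86), (245, 17, -13, -85), (260, 17, -10, -85), (275, 11, -9, -79), (290, 11, -6, -79), (305, 12, -3, -80)]
460 [(200, 18, -19, -88), (215, 18, -17, -88), (230, 17, -15, -87), (245, 18, -12, -88), (260, 17, -10, -87), (275, 11, -9, -81), (290, 11, -6, -81), (305, 13, -3, -83)]
470 [(200, 19, -18, -91), (215, 19, -16, -91), (230, 19, -14, -91), (245, 19, -12, -91), (260, 20, -9, -92), (275, 11, -8, -83), (290, 11, -6, -83), (305, 12, -3, -84)]
```

View pics/w2.png

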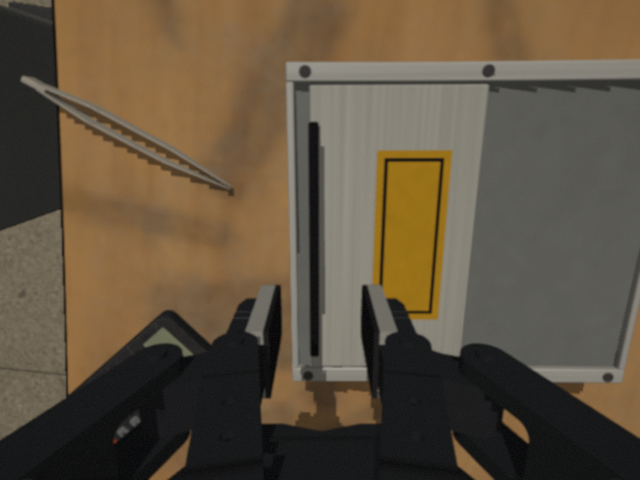

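View pics/s2.png

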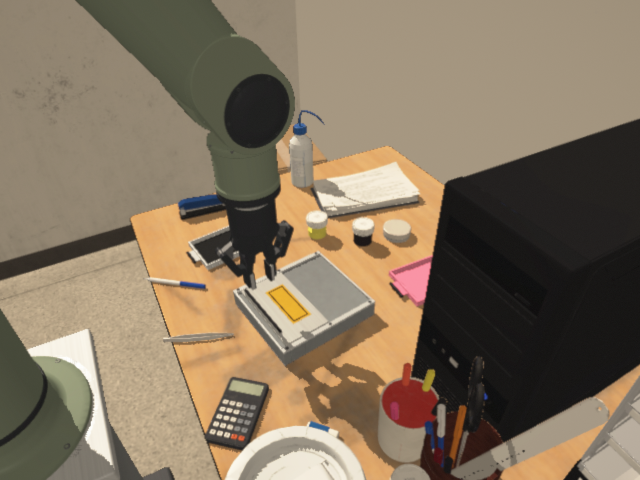

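Run:
```python
from h import *
w=cal('wrist')
S=lambda x,y,z:(x/1e3,y/1e3,z/1e3)
o=[(w,S(-98,94,40),(288,64)),(w,S(-98,-94,40),(295,380)),(w,S(108,-94,40),(620,379))]
x,r=fit(o,[.537,0,.135]); print(x.round(4),np.degrees(x[2]),r.tolist())
c,s=np.cos(x[2]),np.sin(x[2])
M=np.array([[c,s],[-s,c]])
for uv in [(314,123),(315,355)]:
    print('lip',(M@(px2z(w,*uv,.0585)[:2]-x[:2])*1000).round(1))
for uv in [(489,85),(462,357),(311,85),(304,366)]:
    print('cover',(M@(px2z(w,*uv,.041)[:2]-x[:2])*1000).round(1))
st=bot.observe();print('tcp',(M@(st['position'][:2]-x[:2])*1000).round(1),st['position'][2])
```

```text
[0.5374 0.0031 0.132 ] 7.56294043723646 [[-0.7, -5.5], [-0.3, 1.4], [7.3, 3.8]]
lip [-84.5  63.2]
lip [-84.8 -63.6]
cover [ 4.1 80.9]
cover [  4.8 -76. ]
cover [-86.2  81.5]
cover [-92.  -82.4]
tcp [-81.  -3.] 0.12349996889606552
```

```bash
python3 -m inch '[{"dx":3,"dy":-3,"dz":26,"rx":0,"ry":0,"rz":0,"hand":0.3},{"dx":0,"dy":0,"dz":26,"rx":0,"ry":0,"rz":0,"hand":0.3},{"dx":0,"dy":0,"dz":20,"rx":0,"ry":0,"rz":0,"hand":0.3},{"dx":0,"dy":0,"dz":6,"rx":0,"ry":0,"rz":0,"hand":0.3},{"dx":0,"dy":0,"dz":0,"rx":0,"ry":0,"rz":0,"hand":0.3}]' 30
python3 - <<'E'
from h import *
p,d,w=snap('wrist','w3.png')
E
```

```text
clock: 2.8
position: [0.4535, -0.008, 0.0449]
tool_rot: [-3.14, 0.0, 1.703]
force: [-0.1, 0.1, 0.0]
grip_width: 0.0302
```

View pics/w3.png

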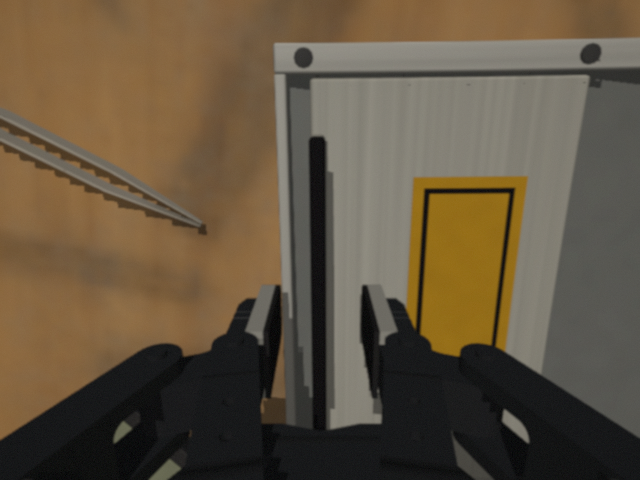

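```bash
python3 -m inch '[{"dx":0,"dy":8,"dz":0,"rx":0,"ry":0,"rz":0,"hand":0.3},{"dx":0,"dy":6,"dz":0,"rx":0,"ry":0,"rz":0,"hand":0.3},{"dx":0,"dy":8,"dz":0,"rx":0,"ry":0,"rz":0,"hand":0.3},{"dx":0,"dy":8,"dz":0,"rx":0,"ry":0,"rz":0,"hand":0.3},{"dx":0,"dy":8,"dz":0,"rx":0,"ry":0,"rz":0,"hand":0.3}]' 30;  python3 -m inch '[{"dx":0,"dy":8,"dz":0,"rx":0,"ry":0,"rz":0,"hand":0.3},{"dx":0,"dy":8,"dz":0,"rx":0,"ry":0,"rz":0,"hand":0.3},{"dx":0,"dy":8,"dz":0,"rx":0,"ry":0,"rz":0,"hand":0.3},{"dx":0,"dy":8,"dz":0,"rx":0,"ry":0,"rz":0,"hand":0.3},{"dx":0,"dy":8,"dz":0,"rx":0,"ry":0,"rz":0,"hand":0.3}]' 30
python3 - <<'E'
from h import *
p,d,w=snap('wrist','w4.png')
p,d,w=snap('scene','s4.png')
E
```

```text
clock: 3.35
position: [0.4911, -0.0031, 0.0458]
tool_rot: [-3.14, 0.0, 1.704]
force: [-9.1, -0.8, 6.6]
grip_width: 0.0298
clock: 3.85
position: [0.5308, 0.0023, 0.0458]
tool_rot: [-3.14, 0.0, 1.704]
force: [-8.1, -0.6, 6.3]
grip_width: 0.0298
```

View pics/w4.png

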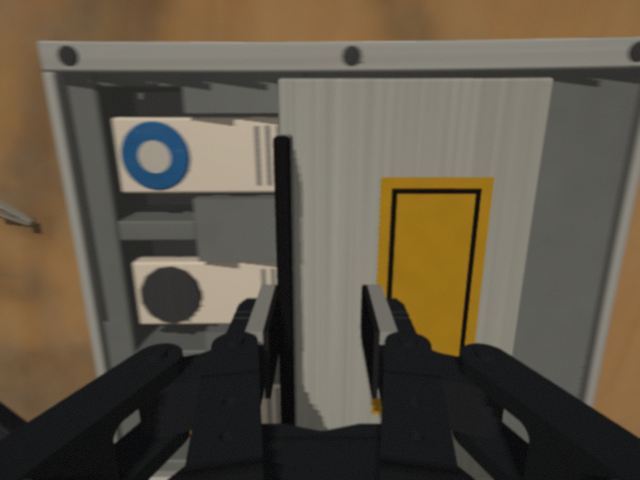

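View pics/s4.png

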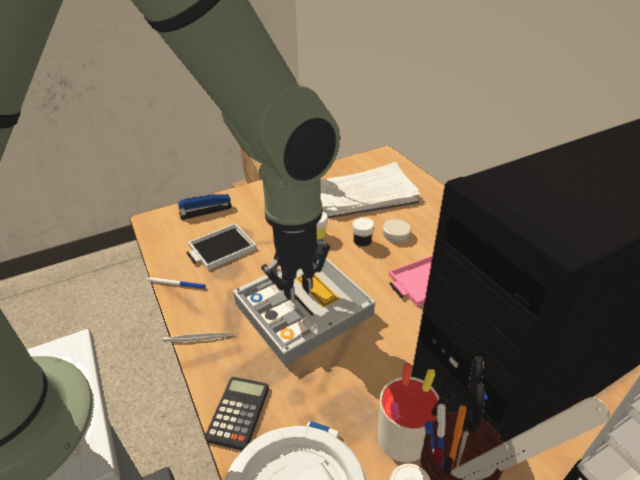

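```bash
python3 -m inch '[{"dx":0,"dy":6,"dz":-2,"rx":0,"ry":0,"rz":0,"hand":0.3},{"dx":0,"dy":7,"dz":0,"rx":0,"ry":0,"rz":0,"hand":0.3},{"dx":0,"dy":7,"dz":0,"rx":0,"ry":0,"rz":0,"hand":0.3},{"dx":0,"dy":4,"dz":0,"rx":0,"ry":0,"rz":0,"hand":0.3},{"dx":0,"dy":2,"dz":0,"rx":0,"ry":0,"rz":0,"hand":0.3}]' 30;  python3 -m inch '[{"dx":0,"dy":1,"dz":0,"rx":0,"ry":0,"rz":0,"hand":0.3},{"dx":0,"dy":1,"dz":0,"rx":0,"ry":0,"rz":0,"hand":0.3}]'; python3 -m inch '[{"dx":0,"dy":1,"dz":0,"rx":0,"ry":0,"rz":0,"hand":0.3},{"dx":0,"dy":1,"dz":0,"rx":0,"ry":0,"rz":0,"hand":0.3}]'
python3 - <<'E'
from h import *
p,d,w=snap('wrist','w5.png')
E
```

```text
clock: 4.45
position: [0.5568, 0.0059, 0.0475]
tool_rot: [-3.141, 0.0, 1.705]
force: [-7.9, -1.7, 7.1]
grip_width: 0.0299
clock: 4.65
position: [0.5584, 0.0061, 0.0474]
tool_rot: [-3.14, 0.0, 1.705]
force: [-7.7, -1.2, 5.5]
grip_width: 0.0299
clock: 4.85
position: [0.5604, 0.0064, 0.0475]
tool_rot: [-3.14, 0.0, 1.705]
force: [-6.9, -0.4, 4.6]
grip_width: 0.0297
```

View pics/w5.png

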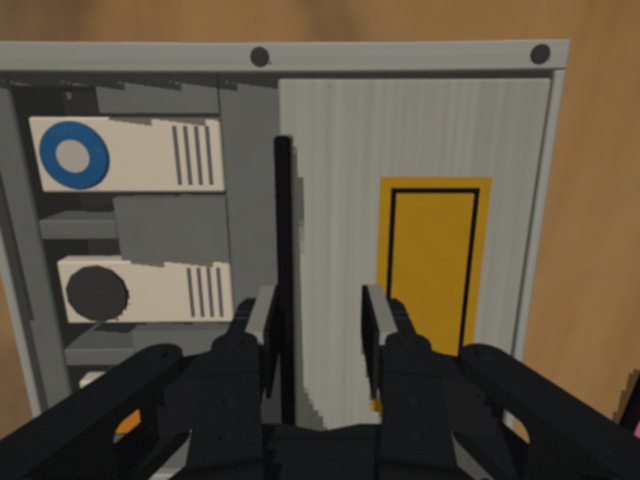

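```bash
for i in 1; do python3 -m inch '[{"dx":0,"dy":1,"dz":0,"rx":0,"ry":0,"rz":0,"hand":0.3},{"dx":0,"dy":1,"dz":0,"rx":0,"ry":0,"rz":0,"hand":0.3}]'; python3 -m inch '[{"dx":0,"dy":1,"dz":0,"rx":0,"ry":0,"rz":0,"hand":0.3}]';python3 -m inch '[{"dx":0,"dy":1,"dz":0,"rx":0,"ry":0,"rz":0,"hand":0.3}]'; done
```

```text
clock: 5.1
position: [0.5615, 0.0064, 0.0474]
tool_rot: [-3.138, 0.0, 1.704]
force: [-17.3, -2.1, 13.1]
grip_width: 0.03
clock: 5.2
position: [0.5617, 0.0064, 0.0472]
tool_rot: [-3.137, 0.0, 1.704]
force: [-20.2, -2.7, 15.0]
grip_width: 0.0299
clock: 5.3
position: [0.5618, 0.0063, 0.0472]
tool_rot: [-3.135, 0.0, 1.704]
force: [-25.0, -3.6, 21.0]
grip_width: 0.0301
```

```bash
python3 -m inch '[{"dx":0,"dy":-6,"dz":0,"rx":0,"ry":0,"rz":0,"hand":0.3},{"dx":0,"dy":-1,"dz":-25,"rx":0,"ry":0,"rz":0,"hand":0.3},{"dx":10,"dy":-24,"dz":-25,"rx":0,"ry":0,"rz":0,"hand":-0.18},{"dx":10,"dy":-25,"dz":0,"rx":0,"ry":0,"rz":0,"hand":-0.18},{"dx":10,"dy":-25,"dz":0,"rx":0,"ry":0,"rz":0,"hand":-0.18},{"dx":10,"dy":-25,"dz":0,"rx":0,"ry":0,"rz":0,"hand":-0.18},{"dx":10,"dy":-15,"dz":0,"rx":0,"ry":0,"rz":0,"hand":-0.18},{"dx":6,"dy":-10,"dz":0,"rx":0,"ry":0,"rz":0,"hand":-0.18},{"dx":0,"dy":0,"dz":0,"rx":0,"ry":0,"rz":0,"hand":-0.18}]'
python3 - <<'E'
from h import *
st=bot.observe(); print(st['force'])
p,d,w=snap('wrist','w6.png'); np.save('w6.npy',d)
p,d,w=snap('scene','s6.png')
E
```

```text
clock: 6.2
position: [0.4272, 0.0457, 0.0976]
tool_rot: [3.141, -0.0, 1.706]
force: [1.1, 1.0, 0.8]
grip_width: 0.0503
[1.05980916 0.98866098 0.83004665]
```

View pics/w6.png

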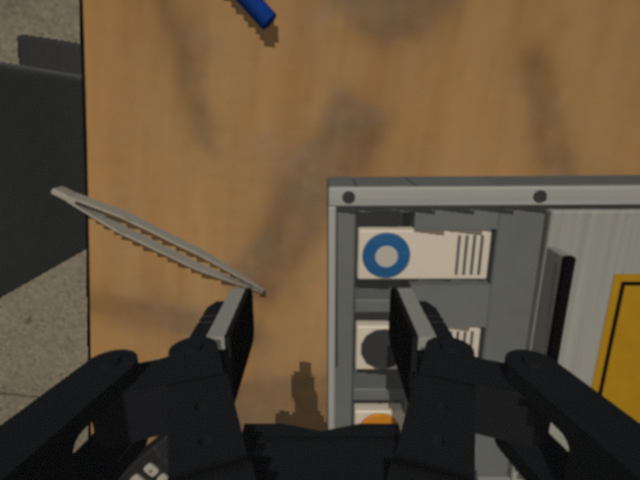

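View pics/s6.png

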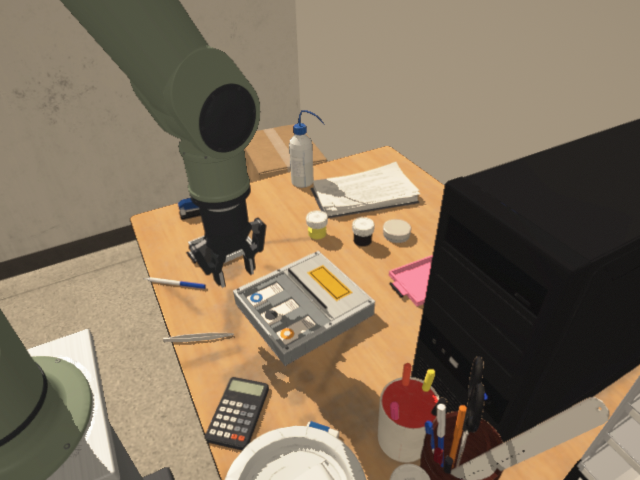

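```bash
cat > disc.py <<'E'
from h import *
def tool(P,st):
    Rt=rot(st['tool_rot']); return (Rt.T@(np.array(P)-st['position'])*1000).round(1)
E
python3 - <<'E'
from disc import *
st=bot.observe(); w=cal('wrist'); p=cv2.imread('pics/w6.png').astype(int); d=np.load('w6.npy')
m=(p[:,:,0]>p[:,:,2]+60); m[:200]=0; m[300:]=0; m[:,:340]=0; m[:,430:]=0
ys,xs=np.nonzero(m); u,v=(xs.min()+xs.max())/2,(ys.min()+ys.max())/2; print(u,v,xs.min(),xs.max(),ys.min(),ys.max())
print('disc tool',tool(px2z(w,u,v,.0335),st), 'z by depth',px2w(w,u,v,d[int(v),int(u)]))
for uv in [(357,227),(492,230),(488,278),(357,280),(328,178),(356,222)]: print(uv,tool(px2z(w,*uv,.0315),st),px2w(w,*uv,d[uv[1],uv[0]]).round(4))
for v in range(285,330,6):
  print(v,[(u,*(tool(px2w(w,u,v,d[v,u]),st)).round().astype(int).tolist()) for u in range(384,440,6) if 0<d[v,u]<.18])
E
```

```text
385.5 254.5 364 407 234 275
disc tool [-0.3 33.4 64.1] z by depth [0.46215795 0.04855912 0.03124444]
(357, 227) [14.1 18.4 66. ] [0.4459 0.0594 0.0232]
(492, 230) [12.4 88.2 66.1] [0.5153 0.0687 0.0293]
(488, 278) [-14.3  89.1  66.1] [0.5191 0.0426 0.0308]
(357, 280) [-15.5  19.   66. ] [0.453  0.0229 0.0078]
(328, 178) [39.6  3.2 66. ] [0.4272 0.0815 0.0086]
(356, 222) [16.8 17.8 66. ] [0.4475 0.0568 0.0015]
285 []
291 [(390, 9, 25, -3), (396, 12, 26, -9), (402, 11, 28, -9), (408, 12, 30, -9)]
297 [(390, 7, 25, -3), (396, 11, 25, -12), (402, 12, 27, -14), (408, 11, 29, -14), (414, 11, 31, -12)]
303 [(390, 5, 25, -4), (396, 9, 25, -13), (402, 11, 26, -18), (408, 12, 28, -19), (414, 12, 30, -18), (420, 8, 34, -10), (426, 8, 36, -10)]
309 [(390, 1, 25, -2), (396, 7, 25, -14), (402, 11, 25, -22), (408, 11, 27, -22), (414, 12, 29, -23), (420, 11, 31, -22), (426, 8, 35, -15), (432, 8, 37, -16)]
315 [(390, 0, 25, -5), (396, 5, 25, -15), (402, 10, 25, -24), (408, 12, 26, -27), (414, 11, 28, -26), (420, 12, 30, -27), (426, 8, 34, -19), (432, 7, 36, -18), (438, 7, 38, -18)]
321 [(390, -3, 25, -4), (396, 3, 25, -15), (402, 8, 25, -24), (408, 12, 25, -31), (414, 11, 27, -30), (420, 11, 29, -30), (426, 11, 31, -30), (432, 7, 35, -22), (438, 7, 37, -22)]
327 [(390, -5, 25, -4), (396, 1, 25, -16), (402, 6, 25, -25), (408, 10, 25, -32), (414, 11, 27, -33), (420, 11, 28, -34), (426, 11, 30, -33), (432, 7, 34, -26), (438, 7, 36, -26)]
```

```bash
python3 -m inch '[{"dx":0,"dy":-5.5,"dz":15,"rx":0,"ry":0,"rz":0,"hand":-0.18},{"dx":0,"dy":0,"dz":24,"rx":0,"ry":0,"rz":0,"hand":-0.18},{"dx":0,"dy":0,"dz":18,"rx":0,"ry":0,"rz":0,"hand":-0.18},{"dx":0,"dy":0,"dz":4,"rx":0,"ry":0,"rz":0,"hand":-0.18},{"dx":0,"dy":0,"dz":0,"rx":0,"ry":0,"rz":0,"hand":-0.18}]'
python3 -m inch '[{"dx":0,"dy":0,"dz":3,"rx":0,"ry":0,"rz":0,"hand":-0.18},{"dx":0,"dy":0,"dz":0,"rx":0,"ry":0,"rz":0,"hand":-0.18}]'
python3 - <<'E'
from h import *
p,d,w=snap('wrist','w7.png'); np.save('w7.npy',d)
p,d,w=snap('side','d7.png')
E
```

```text
clock: 6.8
position: [0.4222, 0.0441, 0.036]
tool_rot: [-3.141, 0.0, 1.704]
force: [-0.1, 0.9, 0.4]
grip_width: 0.0506
clock: 7.0
position: [0.4224, 0.0443, 0.0337]
tool_rot: [3.141, -0.0, 1.705]
force: [0.2, -0.2, 1.2]
grip_width: 0.0503
```

View pics/w7.png

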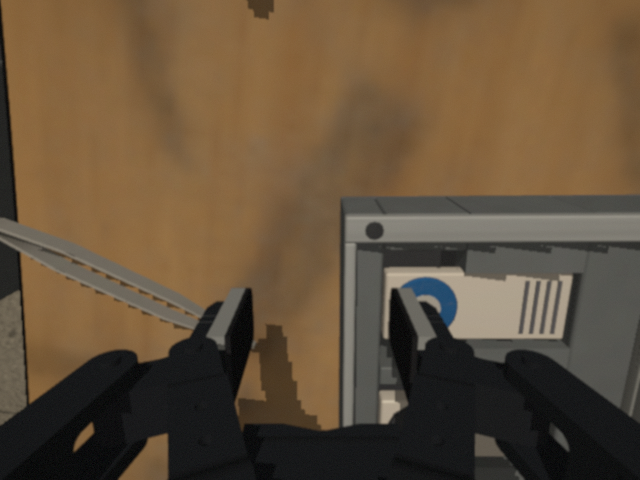

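```bash
python3 -m inch '[{"dx":0,"dy":0,"dz":2,"rx":0,"ry":0,"rz":0,"hand":-0.18},{"dx":0,"dy":0,"dz":2,"rx":0,"ry":0,"rz":0,"hand":-0.18}]'
python3 -m inch '[{"dx":0,"dy":0,"dz":2,"rx":0,"ry":0,"rz":0,"hand":-0.18}]'
python3 -m inch '[{"dx":0,"dy":0,"dz":2,"rx":0,"ry":0,"rz":0,"hand":-0.18}]'
python3 -m inch '[{"dx":0,"dy":0,"dz":2,"rx":0,"ry":0,"rz":0,"hand":-0.18}]'
python3 - <<'E'
from h import *
p,d,w=snap('wrist','w8.png'); np.save('w7.npy',d)
E
```

```text
clock: 7.3
position: [0.4221, 0.0443, 0.0294]
tool_rot: [3.141, -0.0, 1.705]
force: [0.1, 0.2, 0.4]
grip_width: 0.0503
clock: 7.4
position: [0.4219, 0.0443, 0.0272]
tool_rot: [3.141, -0.0, 1.705]
force: [0.3, -0.1, -1.2]
grip_width: 0.0503
clock: 7.5
position: [0.4218, 0.0443, 0.0251]
tool_rot: [-3.142, 0.0, 1.705]
force: [0.1, 0.2, 0.4]
grip_width: 0.0505
clock: 7.6
position: [0.4218, 0.0443, 0.0231]
tool_rot: [-3.141, 0.0, 1.705]
force: [0.1, 0.5, 0.2]
grip_width: 0.0504
```

View pics/w8.png

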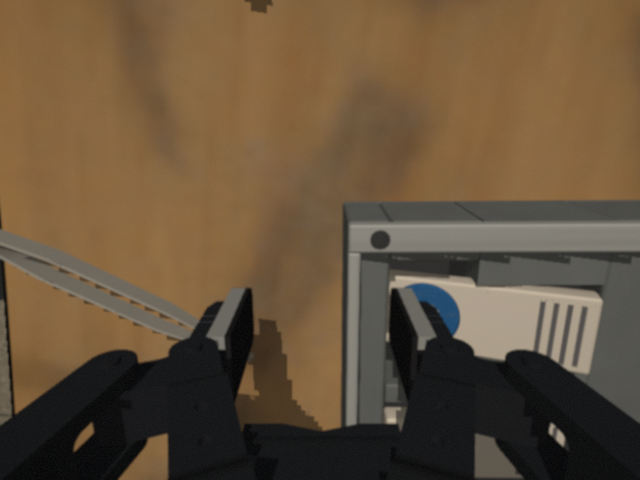

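```bash
python3 -m inch '[{"dx":0,"dy":0,"dz":2,"rx":0,"ry":0,"rz":0,"hand":-0.18}]'
python3 -m inch '[{"dx":0,"dy":0,"dz":2,"rx":0,"ry":0,"rz":0,"hand":-0.18}]'
python3 -m inch '[{"dx":0,"dy":0,"dz":2,"rx":0,"ry":0,"rz":0,"hand":-0.18}]'
python3 - <<'E'
from h import *
p,d,w=snap('wrist','w9.png'); np.save('w7.npy',d)
E
```

```text
clock: 7.75
position: [0.4219, 0.0443, 0.0212]
tool_rot: [3.142, -0.0, 1.705]
force: [0.4, 1.3, -0.1]
grip_width: 0.0506
clock: 7.85
position: [0.4219, 0.0443, 0.0192]
tool_rot: [3.142, -0.0, 1.705]
force: [0.1, -0.0, -0.4]
grip_width: 0.0506
clock: 7.95
position: [0.4218, 0.0443, 0.0171]
tool_rot: [-3.142, 0.0, 1.705]
force: [-0.4, -0.5, -0.4]
grip_width: 0.0504
```

View pics/w9.png

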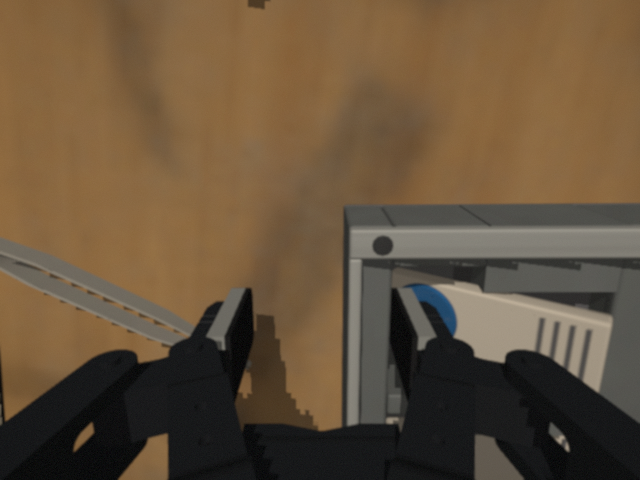

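Tipping further: the plain end is now up at about (612,320). I'll keep pressing to the floor.

```bash
python3 -m inch '[{"dx":0,"dy":0,"dz":1.5,"rx":0,"ry":0,"rz":0,"hand":-0.18}]'
python3 -m inch '[{"dx":0,"dy":0,"dz":1.5,"rx":0,"ry":0,"rz":0,"hand":-0.18}]'
python3 -m inch '[{"dx":0,"dy":0,"dz":1,"rx":0,"ry":0,"rz":0,"hand":-0.18}]'
python3 - <<'E'
from h import *
p,d,w=snap('wrist','w10.png'); np.save('w7.npy',d)
E
```

```text
clock: 8.1
position: [0.4219, 0.0443, 0.0157]
tool_rot: [-3.142, -0.0, 1.705]
force: [-0.0, 0.2, 0.2]
grip_width: 0.0504
clock: 8.2
position: [0.422, 0.0443, 0.0143]
tool_rot: [3.141, -0.0, 1.705]
force: [-1.1, 0.4, 10.0]
grip_width: 0.0502
clock: 8.3
position: [0.4222, 0.0443, 0.0135]
tool_rot: [3.141, -0.0, 1.705]
force: [-5.2, 0.4, 26.1]
grip_width: 0.0503
```

View pics/w10.png

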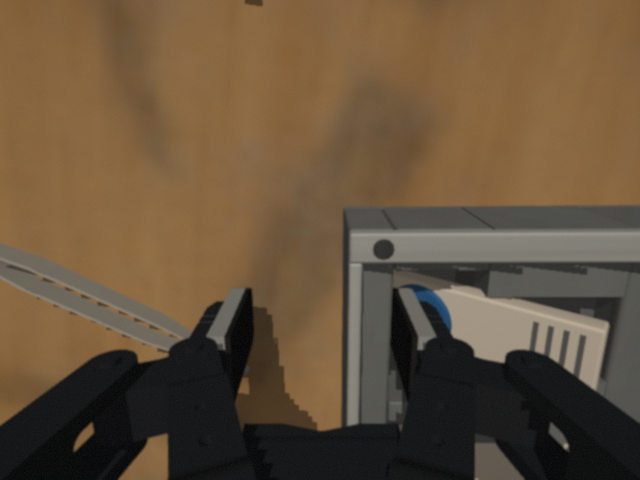

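```bash
python3 -m inch '[{"dx":0,"dy":0,"dz":-0.5,"rx":0,"ry":0,"rz":0,"hand":-0.18},{"dx":0,"dy":0,"dz":-0.5,"rx":0,"ry":0,"rz":0,"hand":-0.18},{"dx":0,"dy":0,"dz":-0.5,"rx":0,"ry":0,"rz":0,"hand":-0.18},{"dx":0,"dy":0,"dz":-0.5,"rx":0,"ry":0,"rz":0,"hand":-0.18},{"dx":0,"dy":0,"dz":-0.5,"rx":0,"ry":0,"rz":0,"hand":-0.18},{"dx":0,"dy":0,"dz":-0.5,"rx":0,"ry":0,"rz":0,"hand":-0.18},{"dx":0,"dy":0,"dz":-0.7,"rx":0,"ry":0,"rz":0,"hand":-0.18},{"dx":0,"dy":0,"dz":-0.7,"rx":0,"ry":0,"rz":0,"hand":-0.18},{"dx":0,"dy":0,"dz":-0.7,"rx":0,"ry":0,"rz":0,"hand":-0.18},{"dx":0,"dy":0,"dz":-0.7,"rx":0,"ry":0,"rz":0,"hand":-0.18}]'
python3 -m inch '[{"dx":0,"dy":0,"dz":-0.8,"rx":0,"ry":0,"rz":0,"hand":-0.18},{"dx":0,"dy":0,"dz":-0.8,"rx":0,"ry":0,"rz":0,"hand":-0.18},{"dx":0,"dy":0,"dz":-0.8,"rx":0,"ry":0,"rz":0,"hand":-0.18},{"dx":0,"dy":0,"dz":-0.8,"rx":0,"ry":0,"rz":0,"hand":-0.18},{"dx":0,"dy":0,"dz":-1,"rx":0,"ry":0,"rz":0,"hand":-0.18},{"dx":0,"dy":0,"dz":-1,"rx":0,"ry":0,"rz":0,"hand":-0.18},{"dx":0,"dy":0,"dz":-2,"rx":0,"ry":0,"rz":0,"hand":-0.18},{"dx":0,"dy":0,"dz":-4,"rx":0,"ry":0,"rz":0,"hand":-0.18},{"dx":0,"dy":0,"dz":-8,"rx":0,"ry":0,"rz":0,"hand":-0.18}]'
python3 - <<'E'
from h import *
p,d,w=snap('wrist','w11.png'); np.save('w7.npy',d)
E
```

```text
clock: 9.35
position: [0.4219, 0.0443, 0.0192]
tool_rot: [-3.142, 0.0, 1.705]
force: [-0.6, -0.5, 0.7]
grip_width: 0.0503
clock: 10.25
position: [0.4216, 0.0443, 0.0385]
tool_rot: [-3.141, 0.0, 1.705]
force: [-0.0, 0.1, 0.7]
grip_width: 0.0504
```

View pics/w11.png

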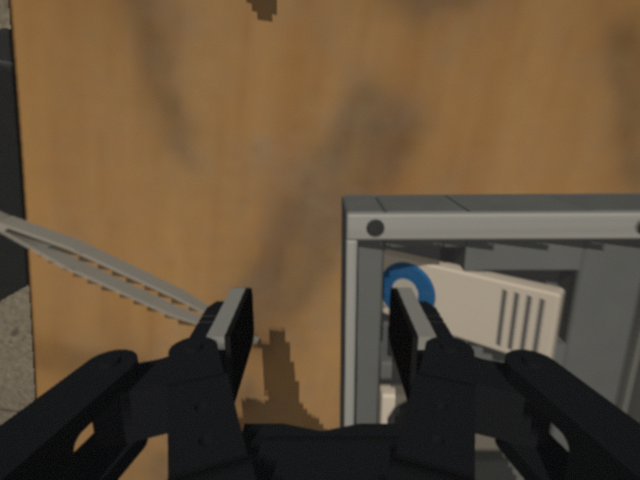

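```bash
python3 -m inch '[{"dx":0,"dy":0,"dz":-20,"rx":0,"ry":0,"rz":0,"hand":-0.18},{"dx":0,"dy":0,"dz":-20,"rx":0,"ry":0,"rz":0.145,"hand":-0.18},{"dx":0,"dy":0,"dz":-20,"rx":0,"ry":0,"rz":0.145,"hand":-0.18},{"dx":0,"dy":0,"dz":-20,"rx":0,"ry":0,"rz":0.145,"hand":-0.18},{"dx":0,"dy":0,"dz":0,"rx":0,"ry":0,"rz":0.145,"hand":-0.18},{"dx":0,"dy":0,"dz":0,"rx":0,"ry":0,"rz":0.145,"hand":-0.18},{"dx":0,"dy":0,"dz":0,"rx":0,"ry":0,"rz":0.145,"hand":-0.18},{"dx":0,"dy":0,"dz":0,"rx":0,"ry":0,"rz":0.145,"hand":-0.18},{"dx":0,"dy":0,"dz":0,"rx":0,"ry":0,"rz":0.145,"hand":-0.18},{"dx":0,"dy":0,"dz":0,"rx":0,"ry":0,"rz":0.145,"hand":-0.18}]'
python3 -m inch '[{"dx":0,"dy":0,"dz":0,"rx":0,"ry":0,"rz":0.145,"hand":-0.18},{"dx":0,"dy":0,"dz":0,"rx":0,"ry":0,"rz":0.12,"hand":-0.18},{"dx":0,"dy":0,"dz":0,"rx":0,"ry":0,"rz":0,"hand":-0.18}]'
python3 - <<'E'
from h import *
print(bot.observe()['qpos'].round(2))
p,d,w=snap('wrist','w12.png'); np.save('w12.npy',d)
p,d,w=snap('scene','s12.png'); np.save('s12.npy',d)
E
```

```text
clock: 11.3
position: [0.4219, 0.0444, 0.1187]
tool_rot: [-3.141, -0.001, 0.394]
force: [0.1, -0.3, 0.2]
grip_width: 0.0506
clock: 11.6
position: [0.4218, 0.0445, 0.1186]
tool_rot: [-3.141, -0.0, 0.133]
force: [-0.3, 0.1, -0.1]
grip_width: 0.0506
[-0.53  0.43  0.37  2.22 -0.3   0.54 -1.38]
```

View pics/w12.png

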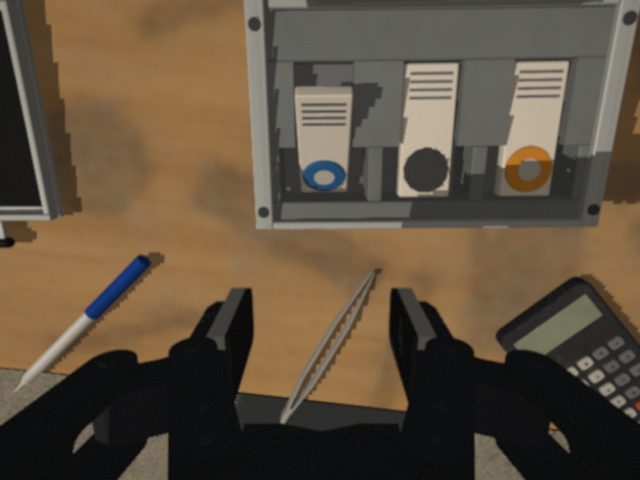

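Run:
```python
from disc import *
st=bot.observe(); w=cal('wrist'); d=np.load('w12.npy')
p=cv2.imread('pics/w12.png').astype(int)
T=[];UV=[]
for v in range(92,158,2):
  for u in range(302,346,3):
    if d[v,u]>0: T.append(tool(px2w(w,u,v,d[v,u]),st))
T=np.array(T); 
A=np.c_[T[:,0],T[:,1],np.ones(len(T))]; 
from numpy.linalg import lstsq
k=lstsq(A,T[:,2],rcond=None)[0]; r=T[:,2]-A@k
g=abs(r)<3; k=lstsq(A[g],T[g,2],rcond=None)[0]; r=T[:,2]-A@k
print('z=ax+by+c',k.round(3),'angle',np.degrees(np.arctan(k[0])),np.degrees(np.arctan(k[1])),'std',r[g].std(),g.mean())
n=np.array([k[0],k[1],-1])
def hit(u,v):
    Rt=rot(st['tool_rot']); o=Rt.T@(np.array(w[0]['origin'])-st['position'])*1000; dr=Rt.T@rot(w[0]['orientation'])@ray(w,u,v)
    t=-(n@o+k[2])/(n@dr); return (o+dr*t).round(1)
for uv in [(297,87),(353,88),(326,87),(300,185),(349,185),(324,176)]: print(uv,hit(*uv))
for uv in [(255,228),(605,225),(262,212),(594,210),(254,24)]: print('store',uv,tool(px2z(w,*uv,.04),st))
for x in (66,68,70,72,74,76,78): print()if 0 else None
# height vs x
for v in range(84,200,6): print(v,tool(px2w(w,326,v,d[v,326]),st), d[v,326].round(4))
```

```text
z=ax+by+c [-7.98000e-01  7.00000e-03  1.28555e+02] angle -38.60023269252443 0.395592263360462 std 0.8431642687007003 0.9878296146044625
(297, 87) [ 81.6 -11.5  63.3]
(353, 88) [81.2 14.6 63.8]
(326, 87) [81.6  2.  63.4]
(300, 185) [ 28.7 -13.  105.5]
(349, 185) [ 28.7  16.4 105.8]
(324, 176) [ 34.8   1.4 100.8]
store (255, 228) [  9.4 -36.7  78.5]
store (605, 225) [ 11.  153.8  78.5]
store (262, 212) [ 18.4 -32.5  78.5]
store (594, 210) [ 19.3 146.4  78.5]
store (254, 24) [110.8 -32.5  78.5]
84 [85.1  2.3 96.3] 0.2239
90 [80.6  2.  69.3] 0.1992
96 [77.8  2.  65.9] 0.1967
102 [75.1  2.  68.8] 0.2003
108 [72.4  2.1 69.3] 0.2014
114 [69.6  2.1 71.3] 0.2042
120 [66.7  2.2 75.9] 0.2094
126 [63.7  2.2 78.4] 0.2126
132 [60.6  2.2 80.7] 0.2157
138 [57.4  2.3 83.1] 0.2189
144 [54.3  2.3 84.2] 0.2208
150 [50.9  2.3 87.2] 0.2246
156 [47.3  2.4 90.5] 0.2288
162 [43.8  2.4 92.5] 0.2317
168 [40.2  2.5 95.2] 0.2352
174 [36.5  2.5 97.3] 0.2383
180 [ 32.4   2.5 100.9] 0.2429
186 [ 28.6   2.6 102.8] 0.2458
192 [ 23.    2.7 113.6] 0.2577
198 [23.1  2.5 93.8] 0.2386
```

```bash
python3 -m inch '[{"dx":20,"dy":1,"dz":0,"rx":0,"ry":0,"rz":0,"hand":0.2},{"dx":20,"dy":1,"dz":0,"rx":0,"ry":0,"rz":0,"hand":0.2},{"dx":0,"dy":0,"dz":0,"rx":0,"ry":0.135,"rz":0,"hand":0.2},{"dx":0,"dy":0,"dz":0,"rx":0,"ry":0.135,"rz":0,"hand":0.2},{"dx":0,"dy":0,"dz":0,"rx":0,"ry":0.135,"rz":0,"hand":0.2},{"dx":0,"dy":0,"dz":0,"rx":0,"ry":0,"rz":0,"hand":0.2}]'
python3 - <<'E'
from h import *
print(bot.observe()['qpos'].round(2))
E
```

```text
clock: 12.3
position: [0.4558, 0.0493, 0.1238]
tool_rot: [-3.136, -0.284, 0.139]
force: [0.7, 0.4, 0.0]
grip_width: 0.0342
[-0.53  0.37  0.34  2.36 -0.61  0.17 -1.07]
```

```bash
python3 -m inch '[{"dx":0,"dy":0,"dz":0,"rx":0,"ry":-0.11,"rz":0,"hand":0.2},{"dx":0,"dy":0,"dz":0,"rx":0,"ry":0,"rz":0,"hand":0.2}]'
cat > go.py <<'E'
from disc import *
import sys
st=bot.observe(); t=np.array([float(a) for a in sys.argv[1:4]])
print('tool shift mm',tool(t,st),st['position'].round(4),st['tool_rot'].round(3),st['qpos'].round(2),st['clock'])
E
python3 go.py .5013 .0531 .0415
```

```text
clock: 12.5
position: [0.459, 0.0491, 0.1241]
tool_rot: [-3.14, -0.172, 0.14]
force: [1.0, 0.2, -0.5]
grip_width: 0.0339
tool shift mm [27.7  2.  88.6] [0.459  0.0491 0.1241] [-3.14  -0.172  0.14 ] [-0.64  0.42  0.49  2.27 -0.54  0.37 -1.13] 12.5
```

```bash
python3 -m inch '[{"dx":14,"dy":1,"dz":0,"rx":0,"ry":0,"rz":0.007,"hand":0.2},{"dx":13.7,"dy":1,"dz":0,"rx":0,"ry":0,"rz":0,"hand":0.2},{"dx":0,"dy":0,"dz":20,"rx":0,"ry":0,"rz":0,"hand":0.2},{"dx":0,"dy":0,"dz":20,"rx":0,"ry":0,"rz":0,"hand":0.2},{"dx":0,"dy":0,"dz":15,"rx":0,"ry":0,"rz":0,"hand":0.2},{"dx":0,"dy":0,"dz":0,"rx":0,"ry":0,"rz":0,"hand":0.2}]'
python3 go.py .5013 .0531 .0415
python3 - <<'E'
from h import *
p,d,w=snap('wrist','w13.png'); np.save('w13.npy',d)
p,d,w=snap('side','d13.png')
E
```

```text
clock: 13.1
position: [0.4933, 0.0521, 0.0725]
tool_rot: [-3.137, -0.173, 0.131]
force: [0.6, -0.7, 0.2]
grip_width: 0.0343
tool shift mm [ 2.6  0.2 31.9] [0.4933 0.0521 0.0725] [-3.137 -0.173  0.131] [-0.49  0.56  0.34  2.21 -0.64  0.28 -1.05] 13.1
```

View pics/w13.png

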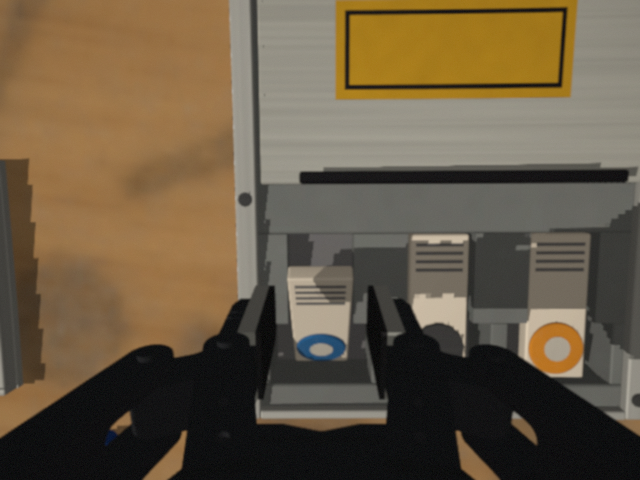

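View pics/d13.png

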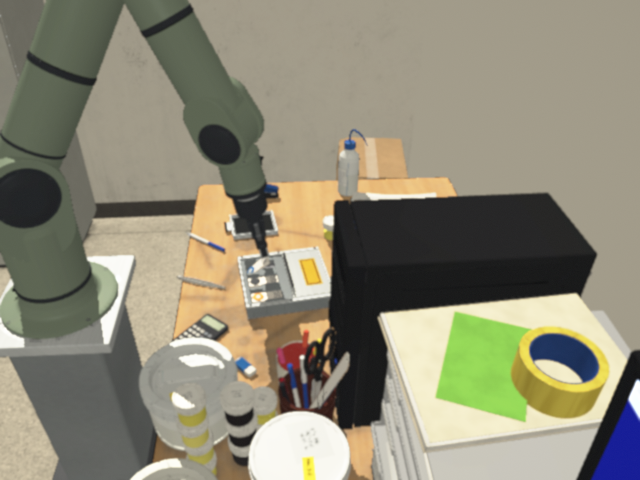

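Run:
```python
from disc import *
st=bot.observe(); w=cal('wrist'); d=np.load('w13.npy')
P=px2z(w,320,267,.0554); print(P, 'expected edge', .4218+.0815*.9912,.0445+.0815*.1326)
print(px2w(w,320,272,d[272,320]))
for u in (289,352): print(tool(px2z(w,u,269,.0554),st))
for v in range(286,300,2): print(v,[(u,*tool(px2w(w,u,v,d[v,u]),st).tolist()) for u in (262,268,274,368,374,380) if 0<d[v,u]<.17])
```

```text
[0.50493336 0.05442173 0.0554    ] expected edge 0.5025828 0.0553069
[0.50225435 0.05409129 0.05251388]
[  7.3 -13.7  20.4]
[ 7.3 12.5 20.2]
286 [(262, 10.5, -21.4, -4.8), (268, 10.4, -19.3, -4.6), (274, 8.7, -17.6, -0.7), (368, 10.1, 16.5, -3.9), (374, 10.3, 18.5, -4.4), (380, 10.5, 20.6, -4.8)]
288 [(262, 10.0, -21.3, -5.4), (268, 10.3, -19.1, -6.0), (274, 8.2, -17.6, -1.2), (368, 9.1, 16.6, -3.3), (374, 10.5, 18.3, -6.6), (380, 10.9, 20.2, -7.6)]
290 [(262, 10.6, -20.9, -8.4), (268, 10.2, -18.9, -7.5), (274, 7.7, -17.5, -2.0), (368, 8.7, 16.5, -4.2), (374, 9.9, 18.2, -7.0), (380, 10.7, 20.1, -8.8)]
292 [(262, 9.9, -20.9, -8.6), (268, 10.7, -18.6, -10.3), (274, 6.7, -17.6, -1.5), (368, 7.7, 16.6, -3.7), (374, 10.3, 17.9, -9.6), (380, 10.6, 19.9, -10.3)]
294 [(262, 10.6, -20.4, -11.8), (268, 10.5, -18.4, -11.7), (274, 6.0, -17.6, -1.8), (368, 7.0, 16.5, -4.0), (374, 10.4, 17.7, -11.4), (380, 10.2, 19.8, -10.9)]
296 [(262, 10.8, -20.1, -13.8), (268, 11.1, -18.0, -14.6), (274, 5.3, -17.6, -1.9), (368, 6.3, 16.6, -4.0), (374, 10.0, 17.6, -12.1), (380, 10.7, 19.4, -13.7)]
298 [(262, 10.5, -20.0, -14.7), (268, 10.6, -18.0, -14.9), (274, 4.7, -17.6, -2.2), (368, 5.7, 16.5, -4.6), (374, 10.3, 17.3, -14.4), (380, 10.5, 19.2, -14.8)]
```

```bash
python3 -m inch '[{"dx":3,"dy":-0.5,"dz":8,"rx":0,"ry":0,"rz":0,"hand":0.2},{"dx":0,"dy":0,"dz":9,"rx":0,"ry":0,"rz":0,"hand":0.2},{"dx":0,"dy":0,"dz":8,"rx":0,"ry":0,"rz":0,"hand":0.2},{"dx":0,"dy":0,"dz":4,"rx":0,"ry":0,"rz":0,"hand":0.2},{"dx":0,"dy":0,"dz":0,"rx":0,"ry":0,"rz":0,"hand":0.2}]'
python3 go.py .5013 .0531 .0415
```

```text
clock: 13.7
position: [0.5009, 0.054, 0.0453]
tool_rot: [-3.136, -0.173, 0.13]
force: [-0.7, -0.7, -0.3]
grip_width: 0.034
tool shift mm [-0.4  1.   3.8] [0.5009 0.054  0.0453] [-3.136 -0.173  0.13 ] [-0.44  0.61  0.27  2.2  -0.69  0.22 -1.  ] 13.7
```

```bash
python3 -m inch '[{"dx":0,"dy":0.5,"dz":3.5,"rx":0,"ry":0,"rz":0,"hand":0.2},{"dx":0,"dy":0,"dz":0,"rx":0,"ry":0,"rz":0,"hand":0.2}]'
python3 - <<'E'
from h import *
p,d,w=snap('wrist','w14.png')
E
python3 -m inch '[{"dx":0,"dy":0,"dz":0,"rx":0,"ry":0,"rz":0,"hand":0.6},{"dx":0,"dy":0,"dz":0,"rx":0,"ry":0,"rz":0,"hand":0.6},{"dx":0,"dy":0,"dz":0,"rx":0,"ry":0,"rz":0,"hand":0.6},{"dx":0,"dy":0,"dz":0,"rx":0,"ry":0,"rz":0,"hand":0.6}]' 50
python3 - <<'E'
from h import *
p,d,w=snap('wrist','w15.png')
E
```

```text
clock: 13.9
position: [0.5019, 0.0537, 0.0423]
tool_rot: [-3.136, -0.174, 0.13]
force: [0.1, 0.6, 0.1]
grip_width: 0.0343
clock: 14.35
position: [0.5019, 0.0538, 0.0426]
tool_rot: [-3.136, -0.174, 0.13]
force: [-1.0, -1.4, 0.1]
grip_width: 0.026
```

View pics/w14.png

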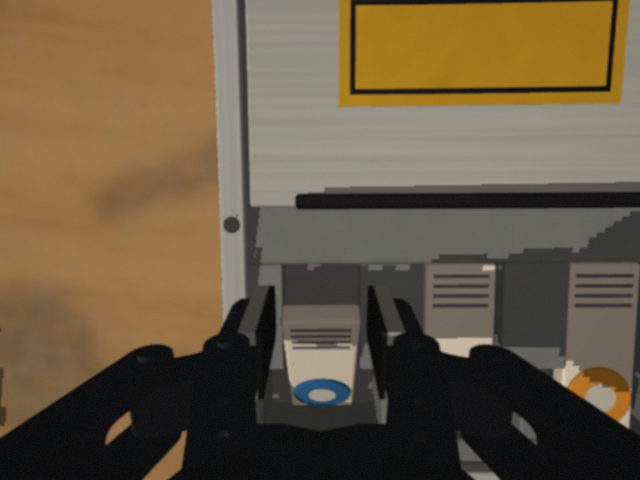

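View pics/w15.png

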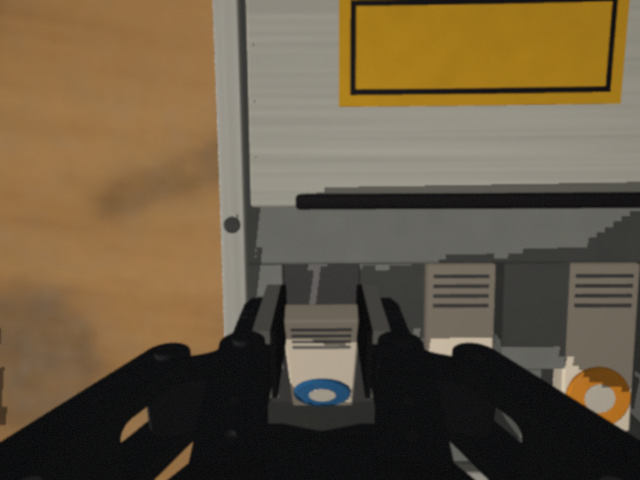

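```bash
python3 -m inch '[{"dx":0,"dy":0,"dz":0,"rx":0,"ry":0,"rz":0,"hand":0.6},{"dx":0.9,"dy":0,"dz":-5,"rx":0,"ry":0,"rz":0,"hand":0.6},{"dx":1.8,"dy":0,"dz":-10,"rx":0,"ry":0,"rz":0,"hand":0.6},{"dx":1.8,"dy":0,"dz":-10,"rx":0,"ry":0,"rz":0,"hand":0.6},{"dx":2.6,"dy":0,"dz":-15,"rx":0,"ry":0,"rz":0,"hand":0.6}]' 60
python3 - <<'E'
from h import *
p,d,w=snap('wrist','w16.png')
p,d,w=snap('scene','s16.png')
E
```

```text
clock: 14.9
position: [0.5017, 0.0535, 0.0835]
tool_rot: [-3.136, -0.173, 0.13]
force: [0.3, -0.6, 0.1]
grip_width: 0.0256
```

View pics/w16.png

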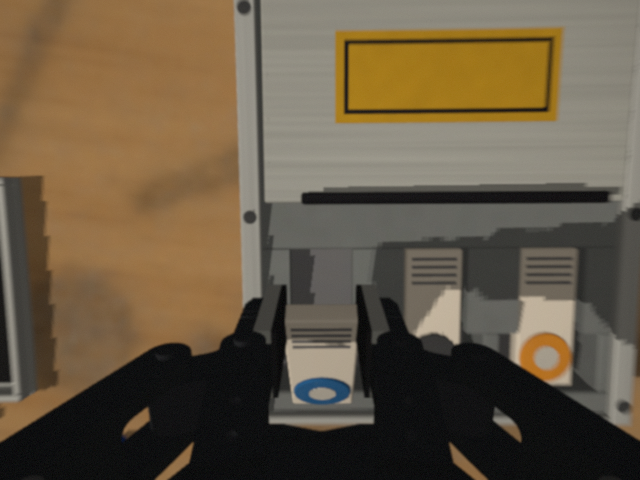

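View pics/s16.png

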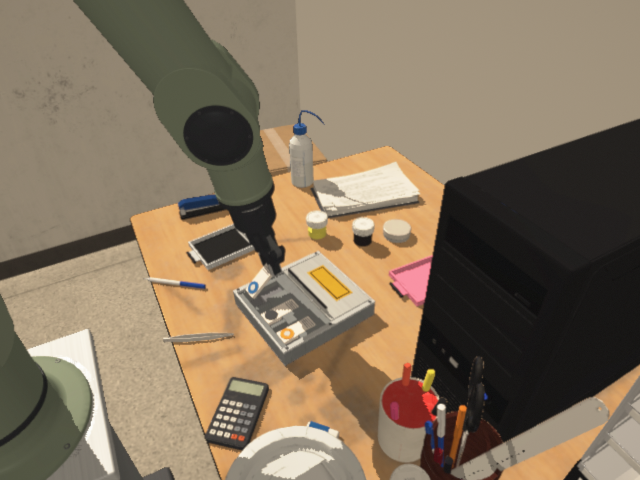

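```bash
python3 -m inch '[{"dx":4,"dy":0,"dz":-22,"rx":0,"ry":0,"rz":0,"hand":0.6},{"dx":3,"dy":-10,"dz":-15,"rx":0,"ry":-0.1,"rz":0,"hand":0.6},{"dx":0,"dy":-20,"dz":0,"rx":0,"ry":-0.12,"rz":0,"hand":0.6},{"dx":0,"dy":-25,"dz":0,"rx":0,"ry":-0.12,"rz":0,"hand":0.6},{"dx":0,"dy":-25,"dz":0,"rx":0,"ry":-0.12,"rz":0,"hand":0.6},{"dx":0,"dy":-25,"dz":0,"rx":0,"ry":-0.124,"rz":0,"hand":0.6},{"dx":0,"dy":-25,"dz":0,"rx":0,"ry":0,"rz":0,"hand":0.6},{"dx":0,"dy":-25,"dz":0,"rx":0,"ry":0,"rz":0,"hand":0.6},{"dx":0,"dy":-25,"dz":0,"rx":0,"ry":0,"rz":0,"hand":0.6},{"dx":0,"dy":0,"dz":0,"rx":0,"ry":0,"rz":0,"hand":0.6}]'
python3 go.py .4896 .268 .06
python3 - <<'E'
from h import *
p,d,w=snap('wrist','w17.png')
p,d,w=snap('scene','s17.png')
p,d,w=snap('side','d17.png')
E
```

```text
clock: 16.0
position: [0.4779, 0.2355, 0.1208]
tool_rot: [-3.133, 0.411, 0.139]
force: [-0.5, 0.4, -0.7]
grip_width: 0.0257
tool shift mm [ 39.  -30.2  49.6] [0.4779 0.2355 0.1208] [-3.133  0.411  0.139] [-0.82  0.81  0.54  1.63 -0.5   1.26 -1.5 ] 16.0
```

View pics/w17.png

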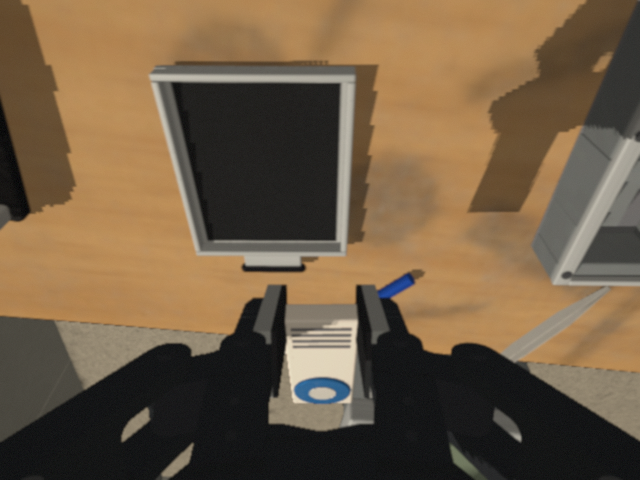

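View pics/s17.png

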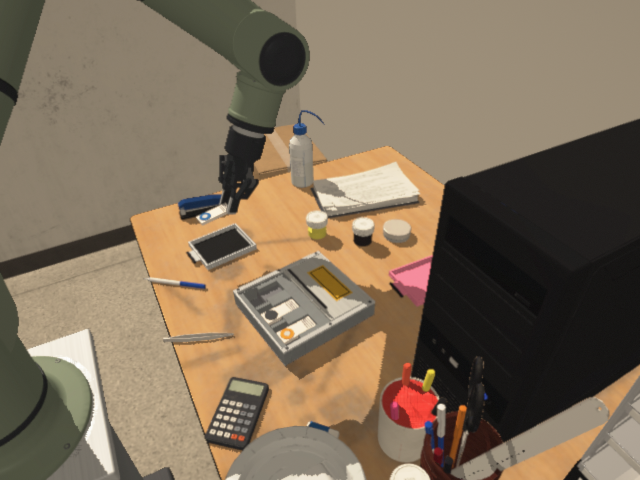

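Run:
```python
from h import *
w=cal('wrist');s=cal('scene')
T=[(.062,.052,.013),(.062,-.052,.013),(-.062,-.052,.013),(-.062,.052,.013)]
o=[(w,l,uv) for l,uv in zip(T,[(151,74),(356,72),(346,255),(197,254)])]
x,r=fit(o,[.46,.25,0.1]); print('tray',x.round(4),np.degrees(x[2]),r.tolist())
print(x[:2]+.026*np.array([np.cos(x[2]),np.sin(x[2])]))
```

```text
tray [0.4631 0.2645 0.1367] 7.83199737319246 [[-4.0, -1.4], [0.5, 0.3], [1.6, 0.9], [-0.1, 2.1]]
[0.48885941 0.26801432]
```

```bash
python3 -m inch '[{"dx":13,"dy":-10,"dz":12,"rx":0,"ry":0,"rz":0,"hand":0.6},{"dx":13,"dy":-10,"dz":12,"rx":0,"ry":0,"rz":0,"hand":0.6},{"dx":13,"dy":-10,"dz":12,"rx":0,"ry":0,"rz":0,"hand":0.6},{"dx":0,"dy":0,"dz":13,"rx":0,"ry":0,"rz":0,"hand":0.6},{"dx":0,"dy":0,"dz":0,"rx":0,"ry":0,"rz":0,"hand":0.6}]'
python3 go.py .489 .268 .02
python3 - <<'E'
from h import *
p,d,w=snap('wrist','w18.png')
p,d,w=snap('scene','s18.png')
cv2.imwrite('pics/s18c.png',cv2.resize(p[170:290,160:320,::-1],None,fx=5,fy=5,interpolation=cv2.INTER_CUBIC))
E
```

```text
clock: 16.65
position: [0.4899, 0.2627, 0.06]
tool_rot: [-3.137, 0.413, 0.132]
force: [0.1, -0.5, -1.1]
grip_width: 0.0256
tool shift mm [15.9 -5.1 36.8] [0.4899 0.2627 0.06  ] [-3.137  0.413  0.132] [-0.81  0.92  0.5   1.58 -0.55  1.2  -1.52] 16.65
```

View pics/s18c.png

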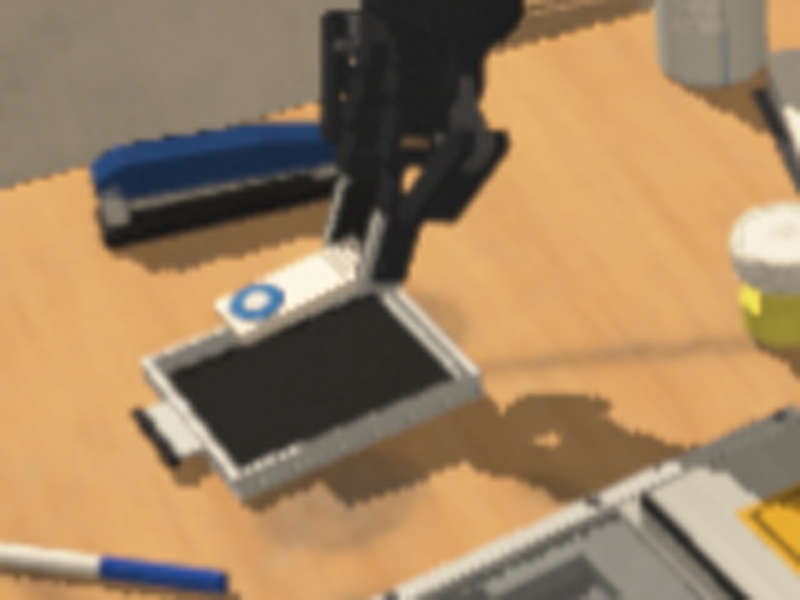

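```bash
python3 -m inch '[{"dx":6,"dy":-3,"dz":14,"rx":0,"ry":0,"rz":0,"hand":0.6},{"dx":6,"dy":-2,"dz":14,"rx":0,"ry":0,"rz":0,"hand":0.6},{"dx":4,"dy":0,"dz":9,"rx":0,"ry":0,"rz":0,"hand":0.6},{"dx":0,"dy":0,"dz":0,"rx":0,"ry":0,"rz":0,"hand":0.6}]'
python3 go.py .489 .268 .015
```

```text
clock: 17.15
position: [0.4894, 0.2689, 0.0195]
tool_rot: [-3.137, 0.412, 0.133]
force: [0.3, 0.4, -0.2]
grip_width: 0.0253
tool shift mm [1.3 0.8 4.3] [0.4894 0.2689 0.0195] [-3.137  0.412  0.133] [-0.8   0.98  0.48  1.58 -0.57  1.15 -1.51] 17.15
```

```bash
python3 -m inch '[{"dx":0.8,"dy":0,"dz":1.8,"rx":0,"ry":0,"rz":0,"hand":0.6},{"dx":0.8,"dy":0,"dz":1.8,"rx":0,"ry":0,"rz":0,"hand":0.6},{"dx":0.4,"dy":0,"dz":0.9,"rx":0,"ry":0,"rz":0,"hand":0.6}]'
python3 -m inch '[{"dx":0.4,"dy":0,"dz":0.9,"rx":0,"ry":0,"rz":0,"hand":0.6},{"dx":0,"dy":0,"dz":0,"rx":0,"ry":0,"rz":0,"hand":0.6}]'
python3 - <<'E'
from h import *
p,d,w=snap('scene','s19.png')
cv2.imwrite('pics/s19c.png',cv2.resize(p[170:290,160:320,::-1],None,fx=5,fy=5,interpolation=cv2.INTER_CUBIC))
E
```

```text
clock: 17.45
position: [0.4905, 0.2693, 0.0164]
tool_rot: [-3.135, 0.41, 0.134]
force: [0.6, 0.2, -0.7]
grip_width: 0.0256
clock: 17.65
position: [0.4904, 0.2693, 0.0153]
tool_rot: [-3.135, 0.41, 0.134]
force: [0.4, -0.2, -1.5]
grip_width: 0.0255
```

View pics/s19c.png

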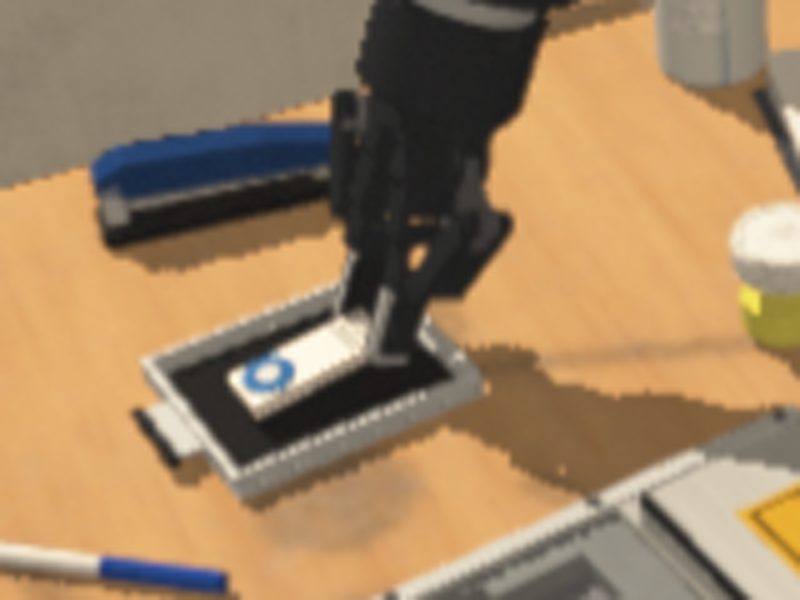

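Bar is just above the tray floor. I'll creep down to contact.

```bash
python3 -m inch '[{"dx":0.8,"dy":0,"dz":1.8,"rx":0,"ry":0,"rz":0,"hand":0.6},{"dx":0,"dy":0,"dz":0,"rx":0,"ry":0,"rz":0,"hand":0.6}]'
python3 -m inch '[{"dx":0.6,"dy":0,"dz":1.4,"rx":0,"ry":0,"rz":0,"hand":0.6},{"dx":0,"dy":0,"dz":0,"rx":0,"ry":0,"rz":0,"hand":0.6}]'
python3 -m inch '[{"dx":0.4,"dy":0,"dz":0.9,"rx":0,"ry":0,"rz":0,"hand":0.6},{"dx":0,"dy":0,"dz":0,"rx":0,"ry":0,"rz":0,"hand":0.6}]'
```

```text
clock: 17.9
position: [0.4902, 0.2693, 0.0131]
tool_rot: [-3.136, 0.41, 0.134]
force: [0.5, 0.2, -0.7]
grip_width: 0.0257
clock: 18.1
position: [0.4903, 0.2693, 0.0116]
tool_rot: [-3.136, 0.41, 0.134]
force: [0.0, -0.4, -0.5]
grip_width: 0.0254
clock: 18.3
position: [0.4903, 0.2693, 0.0106]
tool_rot: [-3.136, 0.41, 0.134]
force: [-0.2, -0.1, -0.2]
grip_width: 0.0252
```

```bash
python3 -m inch '[{"dx":0.4,"dy":0,"dz":0.9,"rx":0,"ry":0,"rz":0,"hand":0.6},{"dx":0,"dy":0,"dz":0,"rx":0,"ry":0,"rz":0,"hand":0.6}]'
python3 -m inch '[{"dx":0.4,"dy":0,"dz":0.9,"rx":0,"ry":0,"rz":0,"hand":0.6},{"dx":0,"dy":0,"dz":0,"rx":0,"ry":0,"rz":0,"hand":0.6}]'
```

```text
clock: 18.5
position: [0.4903, 0.2693, 0.0097]
tool_rot: [-3.136, 0.41, 0.134]
force: [0.3, -0.7, -0.4]
grip_width: 0.0258
clock: 18.7
position: [0.4903, 0.2693, 0.0087]
tool_rot: [-3.136, 0.41, 0.134]
force: [-0.5, -0.5, -0.4]
grip_width: 0.0255
```

```bash
python3 -m inch '[{"dx":0.3,"dy":0,"dz":0.7,"rx":0,"ry":0,"rz":0,"hand":0.6},{"dx":0,"dy":0,"dz":0,"rx":0,"ry":0,"rz":0,"hand":0.6}]'
python3 - <<'E'
from h import *
p,d,w=snap('scene','s20.png')
cv2.imwrite('pics/s20c.png',cv2.resize(p[190:280,180:280,::-1],None,fx=6,fy=6,interpolation=cv2.INTER_CUBIC))
p,d,w=snap('wrist','w20.png')
E
```

```text
clock: 18.9
position: [0.4903, 0.2693, 0.0079]
tool_rot: [-3.136, 0.41, 0.134]
force: [-0.5, 0.0, 0.3]
grip_width: 0.0256
```

View pics/s20c.png

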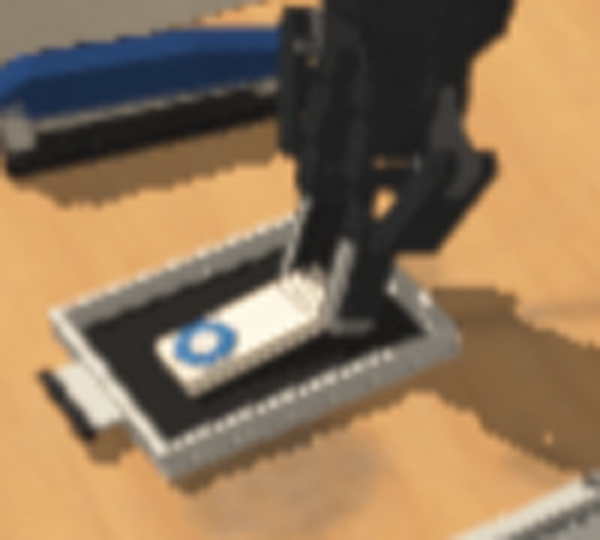

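View pics/w20.png

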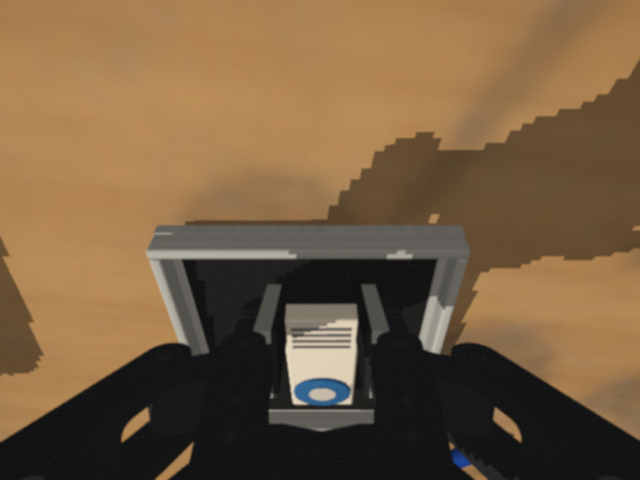

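```bash
python3 -m inch '[{"dx":0.4,"dy":0,"dz":0.9,"rx":0,"ry":0,"rz":0,"hand":0.6},{"dx":0,"dy":0,"dz":0,"rx":0,"ry":0,"rz":0,"hand":0.6}]'
python3 -m inch '[{"dx":0.4,"dy":0,"dz":0.9,"rx":0,"ry":0,"rz":0,"hand":0.6},{"dx":0,"dy":0,"dz":0,"rx":0,"ry":0,"rz":0,"hand":0.6}]'
```

```text
clock: 19.2
position: [0.4904, 0.2693, 0.0072]
tool_rot: [-3.135, 0.41, 0.134]
force: [-0.5, 0.1, 3.8]
grip_width: 0.0256
clock: 19.4
position: [0.4905, 0.2694, 0.0069]
tool_rot: [-3.135, 0.41, 0.134]
force: [-2.3, -0.9, 14.4]
grip_width: 0.0254
```

```bash
python3 -m inch '[{"dx":-0.4,"dy":0,"dz":-0.9,"rx":0,"ry":0,"rz":0,"hand":0.6},{"dx":0,"dy":0,"dz":0,"rx":0,"ry":0,"rz":0,"hand":0.33},{"dx":0,"dy":0,"dz":0,"rx":0,"ry":0,"rz":0,"hand":0.25},{"dx":0,"dy":0,"dz":0,"rx":0,"ry":0,"rz":0,"hand":0.15},{"dx":0,"dy":0,"dz":0,"rx":0,"ry":0,"rz":0,"hand":0.15},{"dx":0,"dy":0,"dz":-10,"rx":0,"ry":0,"rz":0,"hand":0.15},{"dx":0,"dy":0,"dz":-20,"rx":0,"ry":0,"rz":0,"hand":0.15},{"dx":0,"dy":0,"dz":-20,"rx":0,"ry":0,"rz":0,"hand":0.15}]' 30
python3 - <<'E'
from h import *
p,d,w=snap('wrist','w21.png'); np.save('w21.npy',d)
p,d,w=snap('scene','s21.png')
cv2.imwrite('pics/s21c.png',cv2.resize(p[190:280,180:280,::-1],None,fx=6,fy=6,interpolation=cv2.INTER_CUBIC))
E
```

```text
clock: 20.2
position: [0.5106, 0.2716, 0.054]
tool_rot: [-3.136, 0.41, 0.133]
force: [0.4, 0.1, 0.7]
grip_width: 0.0364
```

View pics/w21.png

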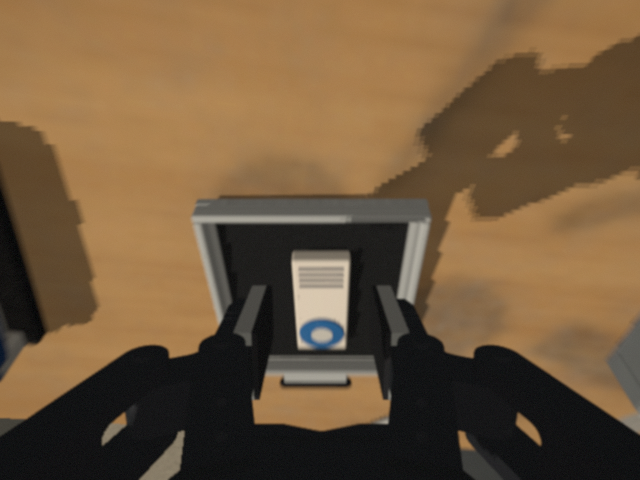

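View pics/s21c.png

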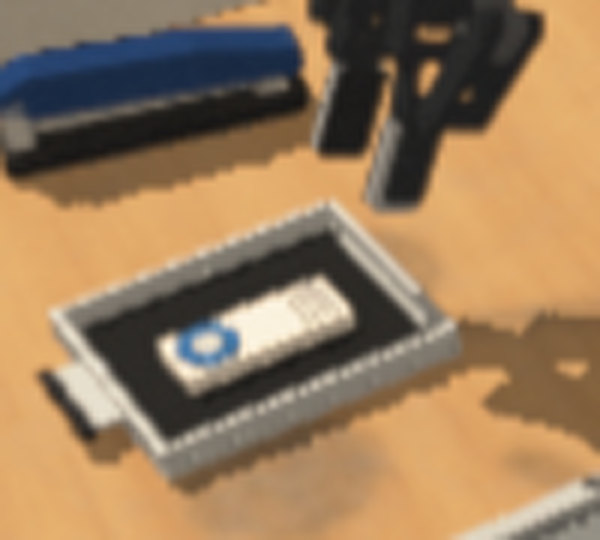

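```bash
python3 -m inch '[{"dx":0,"dy":0,"dz":-20,"rx":0,"ry":0,"rz":0,"hand":0.15},{"dx":0,"dy":0,"dz":-20,"rx":0,"ry":0.14,"rz":0,"hand":1},{"dx":0,"dy":0,"dz":-20,"rx":0,"ry":0.14,"rz":0,"hand":1},{"dx":0,"dy":0,"dz":-10,"rx":0,"ry":0.13,"rz":0,"hand":1},{"dx":0,"dy":0,"dz":0,"rx":0,"ry":0,"rz":0,"hand":1}]' 30
python3 go.py .581 .007 .12
```

```text
clock: 20.8
position: [0.5312, 0.2747, 0.1206]
tool_rot: [-3.134, -0.005, 0.132]
force: [1.0, 0.8, 0.9]
grip_width: 0.0003
tool shift mm [ 14.2 272.   -1.4] [0.5312 0.2747 0.1206] [-3.134 -0.005  0.132] [-0.97  0.7   0.6   1.8  -0.54  0.81 -1.54] 20.8
```

```bash
python3 -m inch '[{"dx":2,"dy":30,"dz":0,"rx":0,"ry":0,"rz":0,"hand":1},{"dx":2,"dy":30,"dz":0,"rx":0,"ry":0,"rz":0,"hand":1},{"dx":2,"dy":30,"dz":0,"rx":0,"ry":0,"rz":0,"hand":1},{"dx":2,"dy":30,"dz":0,"rx":0,"ry":0,"rz":0,"hand":1},{"dx":2,"dy":30,"dz":0,"rx":0,"ry":0,"rz":0,"hand":1},{"dx":2,"dy":30,"dz":0,"rx":0,"ry":0,"rz":0,"hand":1},{"dx":2,"dy":30,"dz":0,"rx":0,"ry":0,"rz":0,"hand":1},{"dx":0,"dy":30,"dz":0,"rx":0,"ry":0,"rz":0,"hand":1},{"dx":0,"dy":30,"dz":0,"rx":0,"ry":0,"rz":0,"hand":1},{"dx":0,"dy":0,"dz":0,"rx":0,"ry":0,"rz":0,"hand":1}]' 30
python3 go.py .581 .007 .05
python3 - <<'E'
from h import *
p,d,w=snap('wrist','w22.png'); np.save('w22.npy',d)
p,d,w=snap('scene','s22.png')
E
```

```text
clock: 21.8
position: [0.582, 0.0037, 0.1173]
tool_rot: [-3.137, 0.002, 0.126]
force: [-0.1, 0.6, -1.2]
grip_width: 0.0002
tool shift mm [-0.5 -3.1 67.3] [0.582  0.0037 0.1173] [-3.137e+00  2.000e-03  1.260e-01] [-0.49  0.68  0.57  1.83 -0.51  0.78 -1.09] 21.8
```

View pics/w22.png

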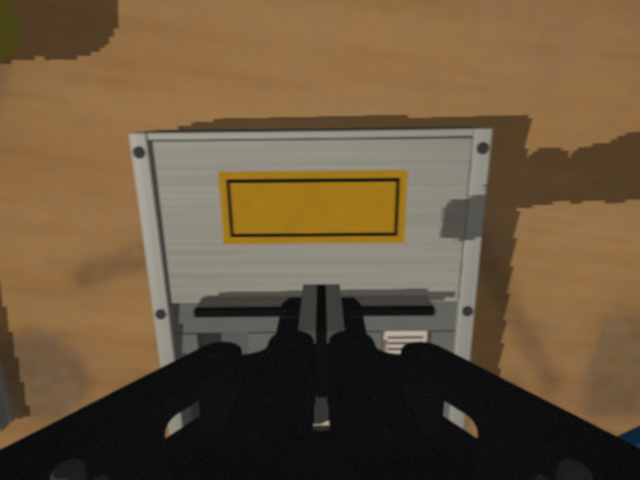

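View pics/s22.png

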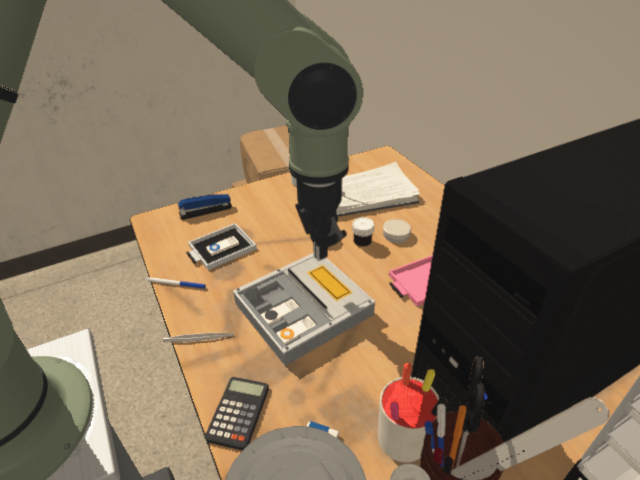

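Run:
```python
from disc import *
st=bot.observe(); w=cal('wrist')
for uv in [(130,133),(491,129)]: print(tool(px2z(w,*uv,.04),st),px2z(w,*uv,.04))
for uv in [(195,312),(434,311)]: print('lip',tool(px2z(w,*uv,.0585),st))
```

```text
[ 60.  -98.   77.4] [0.62844131 0.11321943 0.04      ]
[62.  85.9 76.3] [ 0.65420824 -0.06885571  0.04      ]
lip [-31.5 -67.3  58.9]
lip [-30.6  59.3  58.1]
```

```bash
python3 -m inch '[{"dx":0,"dy":-5,"dz":22,"rx":0,"ry":0,"rz":-0.008,"hand":1},{"dx":0,"dy":0,"dz":25,"rx":0,"ry":0,"rz":0,"hand":1},{"dx":0,"dy":0,"dz":18,"rx":0,"ry":0,"rz":0,"hand":1},{"dx":0,"dy":0,"dz":4,"rx":0,"ry":0,"rz":0,"hand":1},{"dx":0,"dy":0,"dz":0,"rx":0,"ry":0,"rz":0,"hand":1}]' 30
python3 - <<'E'
from h import *
print(bot.observe()['tool_rot'])
p,d,w=snap('wrist','w23.png')
E
python3 -m inch '[{"dx":-7,"dy":0,"dz":0,"rx":0,"ry":0,"rz":0,"hand":1},{"dx":-5,"dy":0,"dz":0,"rx":0,"ry":0,"rz":0,"hand":1},{"dx":-4,"dy":0,"dz":0,"rx":0,"ry":0,"rz":0,"hand":1},{"dx":-4,"dy":0,"dz":0,"rx":0,"ry":0,"rz":0,"hand":1}]' 30
```

```text
clock: 22.4
position: [0.5809, 0.0144, 0.048]
tool_rot: [-3.136, 0.001, 0.14]
force: [-0.0, -0.3, 0.5]
grip_width: -0.0002
[-3.13568375e+00  1.42798604e-03  1.39973097e-01]
clock: 22.85
position: [0.5611, 0.0111, 0.0487]
tool_rot: [-3.136, -0.001, 0.139]
force: [3.3, 0.2, 0.7]
grip_width: 0.0
```

View pics/w23.png

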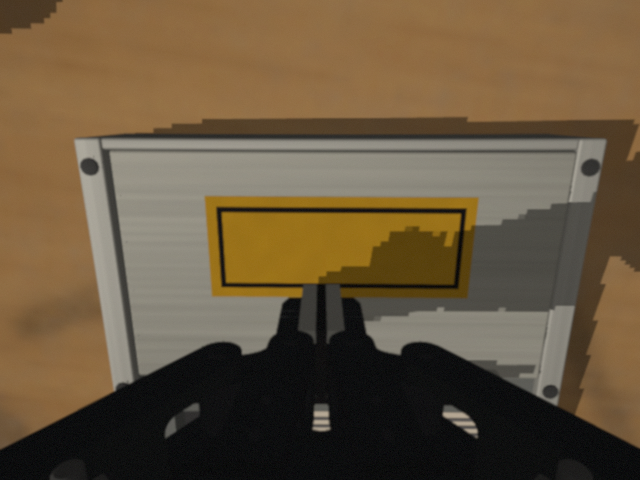

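```bash
python3 -m inch '[{"dx":-7,"dy":0,"dz":0,"rx":0,"ry":0,"rz":0,"hand":1},{"dx":-8,"dy":0,"dz":0,"rx":0,"ry":0,"rz":0,"hand":1},{"dx":-8,"dy":0,"dz":0,"rx":0,"ry":0,"rz":0,"hand":1},{"dx":-8,"dy":0,"dz":0,"rx":0,"ry":0,"rz":0,"hand":1}]' 30;python3 -m inch '[{"dx":-8,"dy":0,"dz":0,"rx":0,"ry":0,"rz":0,"hand":1},{"dx":-8,"dy":0,"dz":0,"rx":0,"ry":0,"rz":0,"hand":1},{"dx":-8,"dy":0,"dz":0,"rx":0,"ry":0,"rz":0,"hand":1},{"dx":-8,"dy":0,"dz":0,"rx":0,"ry":0,"rz":0,"hand":1}]'
python3 -m inch '[{"dx":-8,"dy":0,"dz":0,"rx":0,"ry":0,"rz":0,"hand":1},{"dx":-8,"dy":0,"dz":0,"rx":0,"ry":0,"rz":0,"hand":1},{"dx":-6,"dy":0,"dz":0,"rx":0,"ry":0,"rz":0,"hand":1},{"dx":-3,"dy":0,"dz":0,"rx":0,"ry":0,"rz":0,"hand":1}]'
python3 - <<'E'
from h import *
p,d,w=snap('wrist','w24.png')
p,d,w=snap('scene','s24.png')
E
```

```text
clock: 23.25
position: [0.5308, 0.0066, 0.0487]
tool_rot: [-3.136, -0.002, 0.139]
force: [5.3, -0.0, 1.6]
grip_width: -0.0001
clock: 23.65
position: [0.4991, 0.0022, 0.0486]
tool_rot: [-3.136, -0.002, 0.139]
force: [5.1, 1.1, 0.7]
grip_width: 0.0003
clock: 24.05
position: [0.4741, -0.0013, 0.0486]
tool_rot: [-3.136, -0.001, 0.139]
force: [5.7, 0.5, 2.4]
grip_width: -0.0001
```

View pics/w24.png

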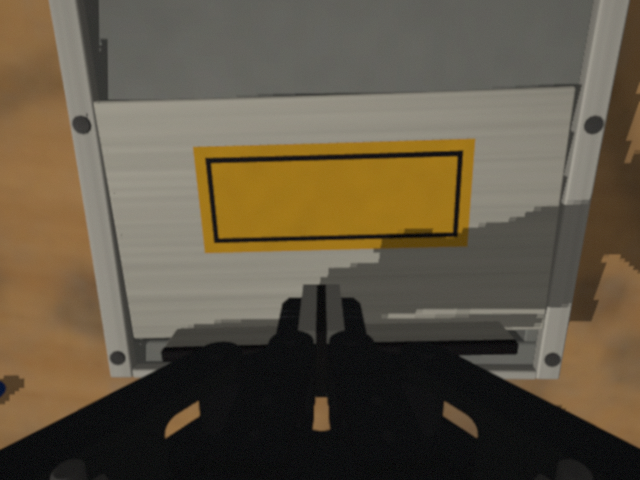

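View pics/s24.png

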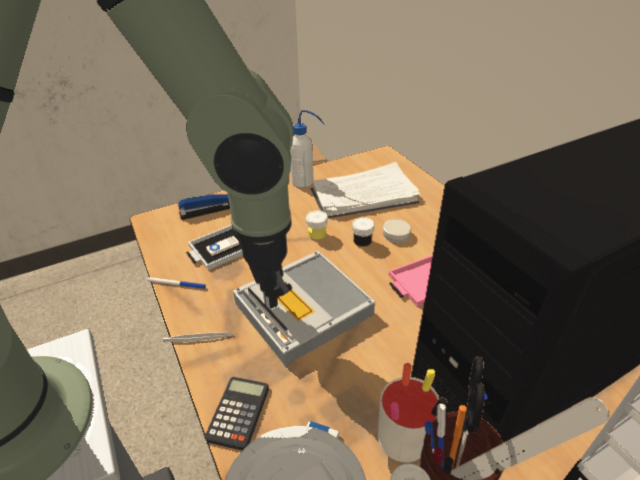

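```bash
python3 -m inch '[{"dx":4,"dy":0,"dz":0,"rx":0,"ry":0,"rz":0,"hand":1},{"dx":0,"dy":12,"dz":0,"rx":0,"ry":0,"rz":0,"hand":1},{"dx":0,"dy":12,"dz":0,"rx":0,"ry":0,"rz":0,"hand":1},{"dx":-3,"dy":0,"dz":0,"rx":0,"ry":0,"rz":0,"hand":1},{"dx":-3,"dy":0,"dz":0,"rx":0,"ry":0,"rz":0,"hand":1},{"dx":-3,"dy":0,"dz":0,"rx":0,"ry":0,"rz":0,"hand":1}]' 30;python3 -m inch '[{"dx":-2,"dy":0,"dz":0,"rx":0,"ry":0,"rz":0,"hand":1},{"dx":-2,"dy":0,"dz":0,"rx":0,"ry":0,"rz":0,"hand":1}]'
python3 -m inch '[{"dx":-1.5,"dy":0,"dz":0,"rx":0,"ry":0,"rz":0,"hand":1}]'
python3 - <<'E'
from h import *
p,d,w=snap('wrist','w25.png')
E
```

```text
clock: 24.75
position: [0.4724, -0.0256, 0.0482]
tool_rot: [-3.136, -0.0, 0.139]
force: [3.5, 0.3, -0.7]
grip_width: -0.0
clock: 24.95
position: [0.4685, -0.026, 0.0482]
tool_rot: [-3.136, -0.0, 0.14]
force: [3.4, 0.3, -2.4]
grip_width: -0.0002
clock: 25.05
position: [0.467, -0.0262, 0.0482]
tool_rot: [-3.136, -0.0, 0.139]
force: [2.9, 0.8, -1.8]
grip_width: -0.0003
```

View pics/w25.png

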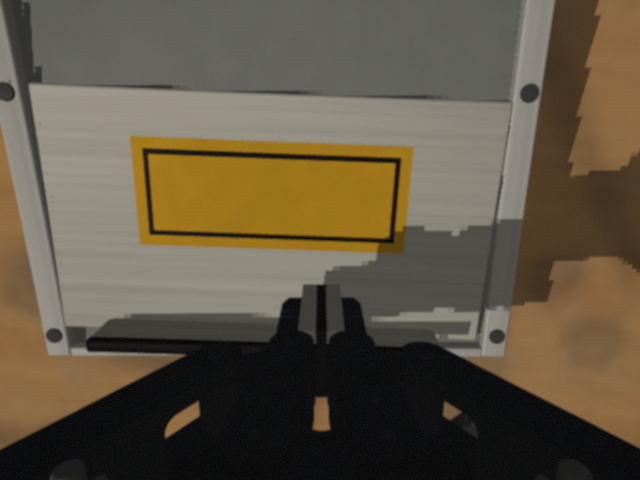

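```bash
python3 -m inch '[{"dx":4,"dy":0,"dz":0,"rx":0,"ry":0,"rz":0,"hand":1},{"dx":0,"dy":-13,"dz":0,"rx":0,"ry":0,"rz":0,"hand":1},{"dx":0,"dy":-12,"dz":0,"rx":0,"ry":0,"rz":0,"hand":1},{"dx":-3,"dy":0,"dz":0,"rx":0,"ry":0,"rz":0,"hand":1},{"dx":-2,"dy":0,"dz":0,"rx":0,"ry":0,"rz":0,"hand":1}]' 30;python3 -m inch '[{"dx":-1,"dy":0,"dz":0,"rx":0,"ry":0,"rz":0,"hand":1},{"dx":-1,"dy":0,"dz":0,"rx":0,"ry":0,"rz":0,"hand":1}]'
python3 -m inch '[{"dx":-1,"dy":0,"dz":0,"rx":0,"ry":0,"rz":0,"hand":1}]'
python3 -m inch '[{"dx":-1,"dy":0,"dz":0,"rx":0,"ry":0,"rz":0,"hand":1}]'
python3 - <<'E'
from h import *
p,d,w=snap('wrist','w26.png')
E
```

```text
clock: 25.6
position: [0.4624, -0.0011, 0.0483]
tool_rot: [-3.136, -0.0, 0.141]
force: [2.4, 0.8, -1.1]
grip_width: -0.0001
clock: 25.8
position: [0.4607, -0.0023, 0.0484]
tool_rot: [-3.136, -0.0, 0.139]
force: [3.0, 0.9, -2.0]
grip_width: 0.0001
clock: 25.9
position: [0.4598, -0.0026, 0.0484]
tool_rot: [-3.136, -0.0, 0.139]
force: [3.4, 0.7, -1.2]
grip_width: -0.0001
clock: 26.0
position: [0.4588, -0.0026, 0.0484]
tool_rot: [-3.136, -0.0, 0.139]
force: [3.1, 0.2, -1.9]
grip_width: -0.0
```

View pics/w26.png

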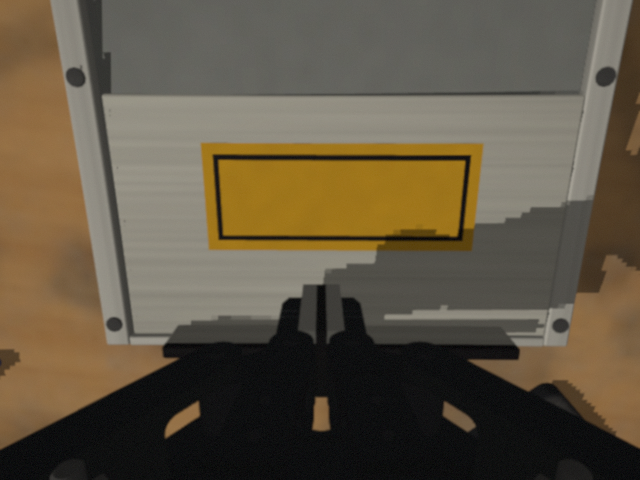

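```bash
python3 -m inch '[{"dx":-1,"dy":0,"dz":0,"rx":0,"ry":0,"rz":0,"hand":1}]'
python3 -m inch '[{"dx":-1,"dy":0,"dz":0,"rx":0,"ry":0,"rz":0,"hand":1}]'
python3 -m inch '[{"dx":-1,"dy":0,"dz":0,"rx":0,"ry":0,"rz":0,"hand":1}]'
python3 -m inch '[{"dx":-0.7,"dy":0,"dz":0,"rx":0,"ry":0,"rz":0,"hand":1}]'
```

```text
clock: 26.15
position: [0.4578, -0.0027, 0.0484]
tool_rot: [-3.136, -0.0, 0.139]
force: [3.1, -0.0, -0.1]
grip_width: 0.0
clock: 26.25
position: [0.4575, -0.0027, 0.0485]
tool_rot: [-3.136, -0.002, 0.139]
force: [10.8, -0.0, -5.3]
grip_width: -0.0
clock: 26.35
position: [0.4573, -0.0027, 0.0485]
tool_rot: [-3.137, -0.003, 0.139]
force: [14.3, 2.0, -8.7]
grip_width: 0.0003
clock: 26.45
position: [0.4571, -0.0028, 0.0486]
tool_rot: [-3.137, -0.004, 0.139]
force: [15.9, 1.2, -8.4]
grip_width: -0.0
```

```bash
python3 -m inch '[{"dx":4,"dy":0,"dz":0,"rx":0,"ry":0,"rz":0,"hand":1},{"dx":6,"dy":0,"dz":0,"rx":0,"ry":0,"rz":0,"hand":1},{"dx":0,"dy":0,"dz":-20,"rx":0,"ry":0,"rz":0,"hand":1},{"dx":0,"dy":0,"dz":-30,"rx":0,"ry":0,"rz":0,"hand":1},{"dx":10,"dy":0,"dz":-30,"rx":0,"ry":0,"rz":0,"hand":1},{"dx":20,"dy":0,"dz":-20,"rx":0,"ry":0,"rz":0,"hand":1},{"dx":20,"dy":0,"dz":-20,"rx":0,"ry":0,"rz":0,"hand":1},{"dx":20,"dy":0,"dz":0,"rx":0,"ry":0,"rz":0,"hand":1},{"dx":0,"dy":0,"dz":0,"rx":0,"ry":0,"rz":0,"hand":1}]'
python3 - <<'E'
from h import *
p,d,w=snap('wrist','w27.png')
p,d,w=snap('scene','s27.png')
cv2.imwrite('pics/s27c.png',cv2.resize(p[170:370,170:400,::-1],None,fx=3.4,fy=3,interpolation=cv2.INTER_CUBIC))
p,d,w=snap('side','d27.png')
E
```

```text
clock: 27.35
position: [0.5361, 0.0082, 0.1686]
tool_rot: [-3.136, -0.001, 0.14]
force: [0.0, -0.3, -0.1]
grip_width: -0.0
```

View pics/w27.png

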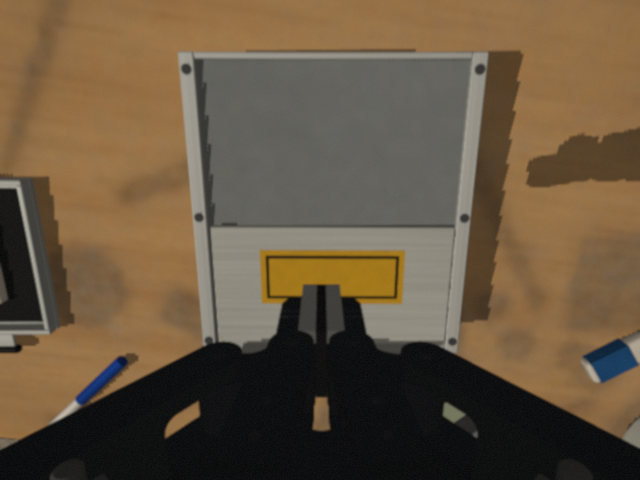

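View pics/s27c.png

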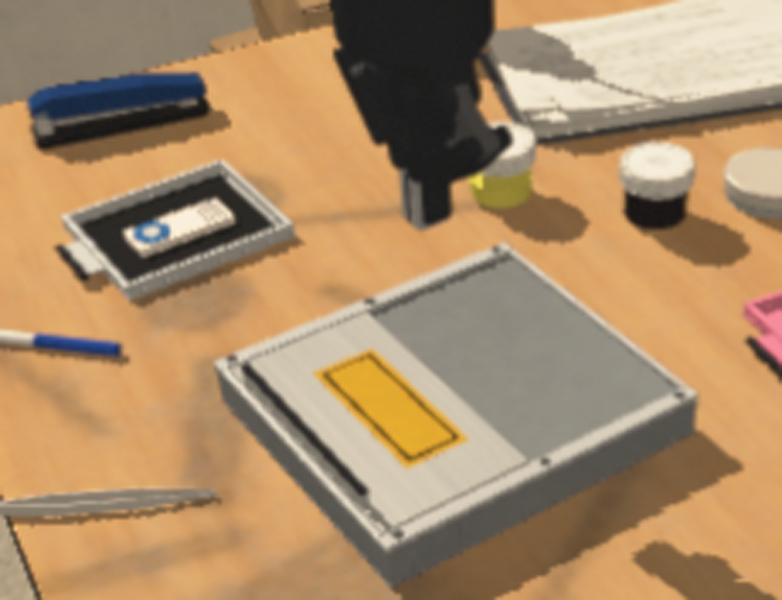

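View pics/d27.png

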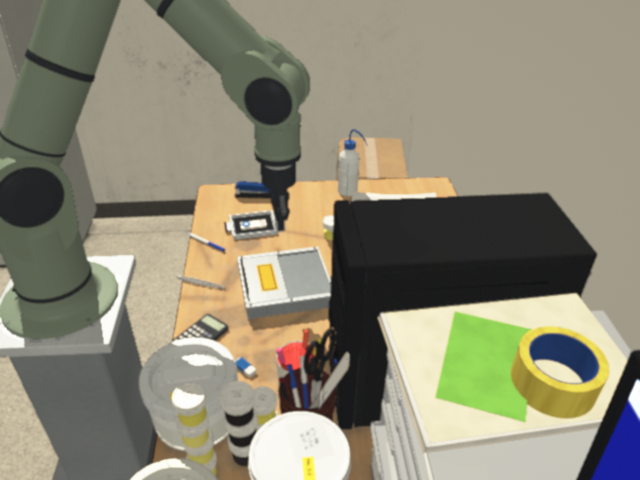

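```bash
python3 - <<'E'
from disc import *
st=bot.observe(); w=cal('wrist')
x,r=fit([(w,l,uv) for l,uv in [((.108,.094,.04),(179,53)),((.108,-.094,.04),(488,53)),((-.088,.09,.04),(209,341)),((-.088,-.09,.04),(452,341))]],[.537,0,.135]); print(x,r.tolist())
c,s=np.cos(x[2]),np.sin(x[2]);M=np.array([[c,s],[-s,c]])
for uv in [(212,226),(330,226),(452,226)]: print((M@(px2z(w,*uv,.041)[:2]-x[:2])*1000).round(1))
E
python3 - <<'E'
import cv2
a=cv2.imread('pics/s27.png'); cv2.imwrite('pics/s27d.png',cv2.resize(a[270:360,225:325],None,fx=7,fy=6,interpolation=cv2.INTER_CUBIC))
E
```

```text
[0.53036596 0.0010573  0.13697433] [[-3.5, -0.5], [2.8, -0.5], [-1.8, 1.8], [1.7, 3.0]]
[ 0.8 80. ]
[1.1 0.8]
[  1.3 -80.7]
```

View pics/s27d.png

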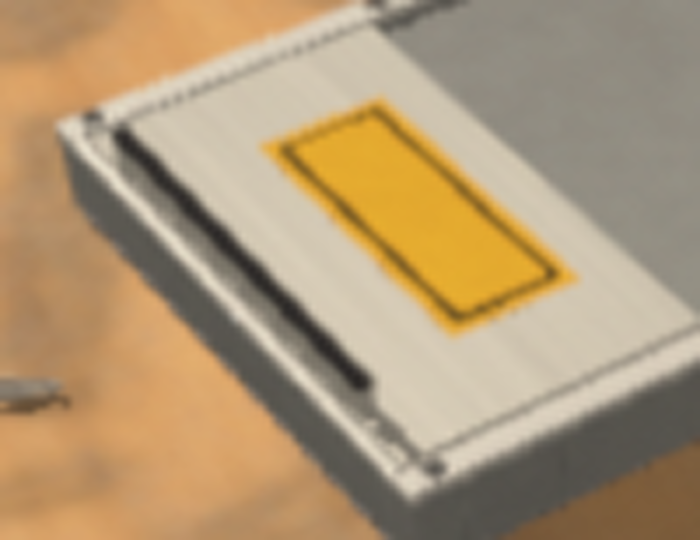

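Run:
```python
import cv2,numpy as np
a=cv2.imread('pics/scene0.png');b=cv2.imread('pics/s27.png')
for nm,(u,v) in dict(corner1=(374,301),corner2=(287,352),corner3=(236,293),midscrew=(330,324),stapler=(205,207),eraser=(321,428),tray=(200,262)).items():
    t=a[v-8:v+9,u-8:u+9]; s=cv2.resize(b[v-14:v+15,u-14:u+15],None,fx=4,fy=4,interpolation=3); t4=cv2.resize(t,None,fx=4,fy=4,interpolation=3)
    m=cv2.matchTemplate(s,t4,cv2.TM_CCOEFF_NORMED); _,mx,_,l=cv2.minMaxLoc(m); print(nm,round(mx,2),(np.array(l)-24)/4)
```

```text
corner1 1.0 [0. 0.]
corner2 0.99 [0. 0.]
corner3 0.75 [0. 0.]
midscrew 0.96 [0. 0.]
stapler 1.0 [0. 0.]
eraser 1.0 [0. 0.]
tray 1.0 [0. 0.]
```

Nothing moved that shouldn't have: the store corners and bystanders match the first picture to within a quarter pixel. Handing in.

```bash
python3 -c "
from workcell import bot
print(bot.job_done()); print(bot.observe()['clock'])"
```

```text
the job is handed in; nothing more can be done
None
the job is handed in; nothing more can be done
```

I handed the job in at about 27.5 s on the robot's clock (limit 67 s). The blue-disc bar lies flat, disc up, in the aluminium tray, and the cover is shut again.

**What I did:** I slid the cover back to its end stop by its lip and found the blue bar in the +y pocket. I pressed its disc end to the well floor and let off slowly, and it stayed up at about 39°. I gripped the raised end, laid the bar in the tray, and then pushed the cover shut.

**Last checks:**
- **Bar:** the final scene picture shows it flat and disc up in the tray, with the robot clear of everything.
- **Cover:** it met the rib with a clear force rise, and the travel I measured was about 106 mm against 105 mm nominal. It went slightly crooked on the way, so I straightened it before the final push.
- **Store, stapler, eraser and tray:** all match the first scene picture to within a quarter pixel. The match at the store corner beside the cover was weaker (0.75), probably because the cover's lip now stands closer to it.
- **Sample pot:** checked by eye only; it stands where it was.
- **Orange source and blank:** both were lying in their pockets when last seen, before the cover closed.

**What disagreed:** one rough wrist-camera fit of the store after shutting was about 6 mm off the earlier ones in x. I put this down to coarsely read points, since the scene-picture comparison showed no movement.

**Forces:** the highest readings were about 26 N pressing the bar onto the well floor. The cover against the end stop reached about 25 N sideways and 21 N vertically, right at the store's slip force. The store did not move.

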